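# Pack the sample case and disinfect its lid joint

### The arm

A 6-joint arm with a two-finger parallel gripper is mounted at the origin on the work surface. World frame = base frame: x ahead of the robot, y to its left, z up, the work surface at z = 0. Lengths are in mm, angles in rad, forces in N, time in s.
With the tool pointing down it reaches from about 350 to 775 mm from the base axis. Payload 7.3 kg.
Tool frame: the origin (TCP) lies midway between the tips of the shut fingers; the grasp point (between the pads) lies 19 mm behind it; z points along the fingers, y is the line along which they close (so a half turn about z gives the same grasp; the last joint's range is limited). The gripper opens to 92 mm and grips with 3 to 60 N. Pads are 19 mm wide; open, the fingers measure 130 mm over their backs; the gripper's body (75 mm by 190 mm) begins 47 mm behind the grasp point.
Start: joints at [-1.478, 0.342, 1.524, -0, 1.275, -0.146], TCP at [124.203, -510.116, 226.741] pointing down, gripper open.
Joint ranges: [-2.53, 2.53], [-0.77, 2.02], [0.04, 2.7], [-1, 4.14], [0.28, 2.66], [-3.11, 3.11]. Speed limits (rad/s): [2.57, 2.57, 3.14, 3.14, 3.14, 3.14].

### API

Orientations are given as [roll, pitch, yaw] about the fixed x, y, z axes, in that order (R = Rz(yaw) Ry(pitch) Rx(roll)).
In Python, from plant import bot gives the robot as it stands.
- The arm moves only by the tool servo_tool, never from a script. Its argument "deltas" is a list of rows, each a list of 2 entries, a list of its own where there are three numbers: the shift along the tool's x, y, z in m, then the turn, a rotation vector about the tool's x, y, z in degrees. A call has 1 to 20 rows; each row shifts and turns the commanded pose from where the row before left it, along the tool's axes as they then stand; what a row does not reach is not made up. A row lasts 1/8 s, in which the tool goes at most 62.5 mm and 10.7 degrees, less where a joint would pass 70% of its speed; a pose out of reach is approached as far as the arm can. A call with a gripper value outside its range is refused whole. "fingers" is the opening, from 0 (shut) to 1 (fully open), set as the call begins (left out, the last holds). The fingers move at their own pace and stop on an object; the grip force is fixed at half the most. Time passes only in rows, so rows that do not move let the fingers close. It gives the time, the measured TCP pose, the force, the opening and the grip force at its end, in the units of the state.
- bot.get_obs(): the state, without advancing time (a new reading comes with each control period).
- bot.capture(name): name is "side" or "top" or "wrist"; returns the picture (400x640x3 uint8, red, green, blue); there is no depth.
- bot.camera_model(name): a dict with "mtx" (3x3 intrinsics, pixels), "xyz" and "rotation" of the camera in the world. Camera axes: x right, y down, z forward; pixel columns grow to the right and rows downward; lengths in mm; the calibration is good to about 2 mm. A picture is of the moment at which its call begins: read the wrist's pose just before it. camera_model takes no time and is no camera call; for the wrist camera it gives the pose at the moment of the call.
- bot.close_job(): hands the job in; it is judged then, once.
The state is a dict: "time": time; "joint_positions": joint angles; "dq": joint speeds; "tau": joint torques, N m; "tool_pos": TCP position; "tcp_rot": TCP orientation; "contact_force": force on the tool from outside, world axes, zero at the start; "moment": the same for the moment, N m; "grip_width": finger opening in mm; "finger_force": force on a finger pad.
Only numpy, scipy, OpenCV 4.12 (cv2) and the standard library are available. Lean on these libraries where they do the work, as an engineer would, in place of code of your own. Each camera call takes 0.05 s, during which the arm holds its last target. There are 200 camera calls.

### The job

Pack all the sample bottles from the steel tray into the white transport case, lying in a single layer, and shut its blue lid fully. Then take the disinfectant swab from its stand and run its foam tip slowly, about 3 cm a second, along the lid joint, touching the rim close against the lid's edge: from the end by the hinge on the robot's left, along the left side, round the front and along the right side to the hinge again. Last, drop the used swab into the yellow waste bin; leave the dropper bottle and the blood-sugar meter alone.

Things in the scene. Friction and masses are not known exactly. Their poses are not given: they have to be found in the camera images.
- case: insulated sample transport case, white, stands firmly on the desk and does not move; 176 (x) x 220 (y) x 60 mm high, walls 22 mm thick, cavity 132 x 176 mm, its floor 10 mm above the underside. Origin: centre of the underside; x points away from the robot to the hinge side, y to the left, z up. The level rim is 60 mm above the desk
- lid (a joint): hinge of the blue lid (rad): 0 is shut, flat on the rim; grows as the lid opens up and back, away from the robot (1.57 upright, at most 2.15). Hinge line: parallel to the case's y axis at case x = +78 mm, z = 60 mm. It is stiff: the lid stays at any angle; about 2 N at its free edge moves it. Lid: 150 mm from hinge to free edge, 188 mm wide, 9 mm thick; shut, its underside lies on the rim
- lid_edge (a point): middle of the lid's free edge, 150 mm from the hinge line, half way through its thickness. Shut, the lid leaves 16 mm of white rim bare at the front and both sides. On its outer face, 75 mm from the hinge and parallel to it, is a black carry bar 90 mm long whose top is 31 mm above the lid's underside
- seam0 (a point): point of the lid joint on the case's rim: the left-hand end by the hinge. At rim height, 5 mm outside the edge of the shut lid, where the middle of the swab's round tip runs when it touches rim and lid edge. The joint runs straight from seam0 through seam1 to seam7 with square corners at seam2 and seam5
- seam1 (a point): point of the lid joint on the case's rim: the middle of the left side. At rim height, 5 mm outside the edge of the shut lid, where the middle of the swab's round tip runs when it touches rim and lid edge. The joint runs straight from seam0 through seam1 to seam7 with square corners at seam2 and seam5
- seam2 (a point): point of the lid joint on the case's rim: the front left corner. At rim height, 5 mm outside the edge of the shut lid, where the middle of the swab's round tip runs when it touches rim and lid edge. The joint runs straight from seam0 through seam1 to seam7 with square corners at seam2 and seam5
- seam3 (a point): point of the lid joint on the case's rim: the left third of the front. At rim height, 5 mm outside the edge of the shut lid, where the middle of the swab's round tip runs when it touches rim and lid edge. The joint runs straight from seam0 through seam1 to seam7 with square corners at seam2 and seam5
- seam4 (a point): point of the lid joint on the case's rim: the right third of the front. At rim height, 5 mm outside the edge of the shut lid, where the middle of the swab's round tip runs when it touches rim and lid edge. The joint runs straight from seam0 through seam1 to seam7 with square corners at seam2 and seam5
- seam5 (a point): point of the lid joint on the case's rim: the front right corner. At rim height, 5 mm outside the edge of the shut lid, where the middle of the swab's round tip runs when it touches rim and lid edge. The joint runs straight from seam0 through seam1 to seam7 with square corners at seam2 and seam5
- seam6 (a point): point of the lid joint on the case's rim: the middle of the right side. At rim height, 5 mm outside the edge of the shut lid, where the middle of the swab's round tip runs when it touches rim and lid edge. The joint runs straight from seam0 through seam1 to seam7 with square corners at seam2 and seam5
- seam7 (a point): point of the lid joint on the case's rim: the right-hand end by the hinge. At rim height, 5 mm outside the edge of the shut lid, where the middle of the swab's round tip runs when it touches rim and lid edge. The joint runs straight from seam0 through seam1 to seam7 with square corners at seam2 and seam5
- tray: shallow steel tray, 180 (x) x 150 (y) mm, floor 3 mm thick, lip 8 mm high, fixed to the desk, left or right of the case; origin: centre of its underside
- bottle1: sample bottle, may be absent; white square body 26 x 26 x 46 mm with a round blue cap (24 mm diameter), 62 mm long in all, 45 g, lies on its side on the tray; origin: its centre, x along its length towards the cap
- bottle2: sample bottle, may be absent; white square body 26 x 26 x 46 mm with a round blue cap (24 mm diameter), 62 mm long in all, 45 g, lies on its side on the tray; origin: its centre, x along its length towards the cap
- bottle3: sample bottle, may be absent; white square body 26 x 26 x 46 mm with a round blue cap (24 mm diameter), 62 mm long in all, 45 g, lies on its side on the tray; origin: its centre, x along its length towards the cap
- bottle4: sample bottle, may be absent; white square body 26 x 26 x 46 mm with a round blue cap (24 mm diameter), 62 mm long in all, 45 g, lies on its side on the tray; origin: its centre, x along its length towards the cap
- stand: white swab stand with a green foot, 76 x 76 mm foot, 70 x 70 mm block, its top 65 mm above the desk, fixed to the desk; a square hole, 17 mm wide, goes down to 5 mm above the desk; origin: centre of its underside
- swab: disposable disinfectant swab, 150 mm long, 40 g: a round orange foam tip (10 mm diameter, 16 long) on a thin white stem; then, from 55 mm above the tip's end, a green square handle 14 x 14 mm and 95 mm long; stands tip down in the stand. Origin: end of the foam tip when not pressed; z along the swab towards the handle's end, x and y square to the handle's faces
- swab_tip (a point): end of the round foam tip, on the swab's axis. The wet foam slides easily and is springy: it gives along the swab by 1 mm per newton, at most 4 mm, and springs back
- swab_grip (a point): point on the swab's axis in the handle, 105 mm from the end of the tip, 45 mm from the handle's end
- bin: yellow clinical waste bin, open at the top, 140 x 140 mm (154 at the rim), 165 mm high, walls 4 mm, fixed to the desk, left or right of the case on the side where the tray is not; origin: centre of its underside
- dropper: white dropper bottle, 40 mm diameter, 110 mm high, stands on the desk: leave alone; origin: centre of its underside
- meter: blue blood-sugar meter, 58 x 100 x 20 mm, lies on the desk: leave alone; origin: centre of its underside
- kidney_dish: yellow kidney dish, 240 mm long, 40 mm high, fixed, beyond the case

How it is judged (in metres and radians):
On the way, in this order (a step that is already met when the one before it is completed fails the run):
1. all the sample bottles are in the case (x of bottle1 in the frame of case between -0.066 and 0.066 m and y of bottle1 in the frame of case between -0.088 and 0.088 m and z of each of bottle1, bottle2, bottle3, bottle4 in the frame of case below 0.047 m and x of bottle2 in the frame of case between -0.066 and 0.066 m and y of bottle2 in the frame of case between -0.088 and 0.088 m and x of bottle3 in the frame of case between -0.066 and 0.066 m and y of bottle3 in the frame of case between -0.088 and 0.088 m and x of bottle4 in the frame of case between -0.066 and 0.066 m and y of bottle4 in the frame of case between -0.088 and 0.088 m), for 0.2 s.
2. the lid is shut on them (all of step 1 and value of joint lid below 0.03 rad), for 0.2 s.
3. the swab's tip, touching the case, passes the lid joint at the left-hand end by the hinge (within 8 mm), lid shut (distance between swab_tip and seam0 below 0.008 m and contact force between swab and case above 0.05 N and value of joint lid below 0.03 rad).
4. the swab's tip, touching the case, passes the lid joint at the middle of the left side (within 8 mm), lid shut (distance between swab_tip and seam1 below 0.008 m and contact force between swab and case above 0.05 N and value of joint lid below 0.03 rad).
5. the swab's tip, touching the case, passes the lid joint at the front left corner (within 8 mm), lid shut (distance between swab_tip and seam2 below 0.008 m and contact force between swab and case above 0.05 N and value of joint lid below 0.03 rad).
6. the swab's tip, touching the case, passes the lid joint at the left third of the front (within 8 mm), lid shut (distance between swab_tip and seam3 below 0.008 m and contact force between swab and case above 0.05 N and value of joint lid below 0.03 rad).
7. the swab's tip, touching the case, passes the lid joint at the right third of the front (within 8 mm), lid shut (distance between swab_tip and seam4 below 0.008 m and contact force between swab and case above 0.05 N and value of joint lid below 0.03 rad).
8. the swab's tip, touching the case, passes the lid joint at the front right corner (within 8 mm), lid shut (distance between swab_tip and seam5 below 0.008 m and contact force between swab and case above 0.05 N and value of joint lid below 0.03 rad).
9. the swab's tip, touching the case, passes the lid joint at the middle of the right side (within 8 mm), lid shut (distance between swab_tip and seam6 below 0.008 m and contact force between swab and case above 0.05 N and value of joint lid below 0.03 rad).
10. the swab's tip, touching the case, passes the lid joint at the right-hand end by the hinge (within 8 mm), lid shut (distance between swab_tip and seam7 below 0.008 m and contact force between swab and case above 0.05 N and value of joint lid below 0.03 rad).
At the end, for the whole second after the job is handed in: Every bottle present is in the case's cavity (centre within 47 mm of its underside), the lid is shut (within 0.03 rad), and the swab lies at rest wholly inside the yellow bin (all of step 2 and x of swab in the frame of bin between -0.068 and 0.068 m and y of swab in the frame of bin between -0.068 and 0.068 m and x of swab_grip in the frame of bin between -0.068 and 0.068 m and y of swab_grip in the frame of bin between -0.068 and 0.068 m and z of each of swab, swab_grip in the frame of bin below 0.165 m and linear speed of swab below 0.03 m/s); the robot touches nothing.
It fails at once if the held swab, tip down, is dragged over the case faster than 12 cm a second (contact force between swab and case above 0.2 N and contact force between swab and the fingers above 3 N and angle between swab's own z axis and vertical below 1.1 rad and linear speed of swab above 0.12 m/s).
It fails at once if the dropper bottle is pushed away or knocked over (distance of dropper from where it was at the start of the episode above 0.03 m or angle between dropper's own z axis and vertical above 0.5 rad).
It fails at once if the blood-sugar meter is pushed away (distance of meter from where it was at the start of the episode above 0.03 m).
Of bottle1, bottle2, bottle3, bottle4 only 2 to 4 are there at a start; the rules pass over those that are not, and their reading is None.
At some moment in a run one of bottle1, bottle2, bottle3, bottle4 may be knocked a few centimetres aside while the robot is not near it.
Once in a run the grip may slacken for a moment while it holds something.
It also fails if it takes over 210 s, if anything falls off the work surface, if the arm or the gripper's body presses on something with over 40 N, if the wrist force passes 120 N, or if a joint passes its speed limit or range.

## Working session

There is one attempt and no reset: what is moved stays moved. The work goes in short steps, Python scripts to look and compute and a tool call to move; the robot and the scene stay as the last step left them, time stands still between calls to the robot, and variables do not carry over. Pictures are saved under pics/ and viewed, at most 20 in all, crops included, and the job is handed in when it is done.

Besides the shell and the picture viewer there is one more tool, called after "Call:" by a JSON object that holds its "fn" and its "kwargs". servo_tool: Moves the arm, as the interface text tells. Its arguments: {"type":"object","properties":{"deltas":{"type":"array"},"fingers":{"type":"number"}},"required":["deltas"]}

```bash
ls; mkdir -p pics; python3 - <<'E'
from plant import bot
import cv2,numpy as np
np.set_printoptions(precision=3,suppress=True)
print(bot.get_obs())
for n in ("top","side"):
    im=bot.capture(n); cv2.imwrite(f"pics/{n}0.png",im[:,:,::-1]); print(n,bot.camera_model(n))
print(bot.camera_model("wrist"))
E
```

```text
pics
{'time': 0.0, 'joint_positions': array([-1.478,  0.343,  1.525, -0.   ,  1.275, -0.146]), 'dq': array([ 0.001,  0.002, -0.001,  0.001, -0.   , -0.   ]), 'tau': array([  0.003, -43.124, -24.422,   0.072,   0.056,  -0.   ]), 'tool_pos': array([ 124.155, -509.692,  226.06 ]), 'tcp_rot': array([-3.14 , -0.   ,  0.239]), 'contact_force': array([-0.355,  0.585, -0.183]), 'moment': array([ 0.017,  0.027, -0.025]), 'finger_force': 0.0, 'grip_width': 91.48914567261454}
top {'mtx': array([[480.489,   0.   , 315.116],
       [  0.   , 480.489, 202.611],
       [  0.   ,   0.   ,   1.   ]]), 'xyz': array([ 520.783,  -14.062, 1579.907]), 'rotation': array([-3.082,  0.001, -1.55 ])}
side {'mtx': array([[412.468,   0.   , 318.312],
       [  0.   , 412.468, 201.986],
       [  0.   ,   0.   ,   1.   ]]), 'xyz': array([532.025, 882.765, 902.398]), 'rotation': array([-2.296, -0.005, -3.041])}
{'mtx': array([[289.032,   0.   , 323.354],
       [  0.   , 289.032, 198.453],
       [  0.   ,   0.   ,   1.   ]]), 'xyz': array([ 192.507, -492.99 ,  383.617]), 'rotation': array([ 2.877,  0.001, -1.332])}
```

View pics/top0.png

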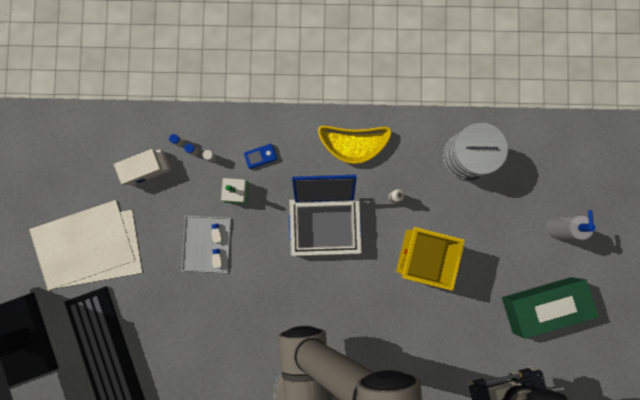

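View pics/side0.png

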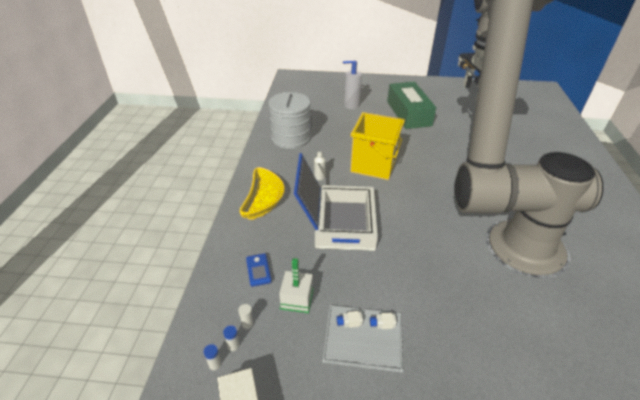

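The top view shows two bottles on the tray at (216,233) and (217,259), and the tray centre at (207,244). The stand with the swab is at (233,190), the open case at (325,227), the bin at (432,258), the meter at (261,156) and the dropper at (396,195). The side view shows the same things.

```bash
cat > h.py <<'E'
from plant import bot
import cv2,numpy as np
from scipy.spatial.transform import Rotation as R
np.set_printoptions(precision=1,suppress=True)
def ray(m,uv,z):
    """pixels (n,2) -> world points on plane height z"""
    uv=np.atleast_2d(np.asarray(uv,float)); K=m["mtx"]
    d=np.c_[uv,np.ones(len(uv))]@np.linalg.inv(K).T@R.from_euler("xyz",m["rotation"]).as_matrix().T
    o=m["xyz"]; return o+d*((z-o[2])/d[:,2])[:,None]
def proj(m,P):
    p=(np.atleast_2d(P)-m["xyz"])@R.from_euler("xyz",m["rotation"]).as_matrix()@m["mtx"].T
    return p[:,:2]/p[:,2:]
def snap(n,f=None):
    m=bot.camera_model(n); im=bot.capture(n)[:,:,::-1].copy()
    if f: cv2.imwrite(f"pics/{f}.png",im)
    return m,im
def pose():
    o=bot.get_obs(); return o["tool_pos"],o["tcp_rot"]
def delta(goal,yaw_deg):
    """tool-frame shift (m) and turn (deg) to a tool-down pose with yaw"""
    p,r=pose(); Rc=R.from_euler("xyz",r); G=R.from_euler("xyz",[180,0,yaw_deg],degrees=True)
    t=Rc.inv().apply(np.array(goal)-p)/1e3; w=(Rc.inv()*G).as_rotvec(degrees=True)
    print("at",p,np.degrees(r),"shift m",np.round(t,4),"turn",w)
E
python3 - <<'E'
from h import *
m=bot.camera_model("top")
for n,uv,z in [("b1",(216,233),16),("b2",(217,259),16),("tray",(207,244),3),("swabtop",(233,188),150),("stand",(233,190),65),("bin",(432,258),165),("casecorners",(291,203),60),("c",(360,203),60),("c",(290,253),60),("c",(361,253),60),("dropper",(396,195),110),("meter",(261,156),20)]:
    print(n,ray(m,uv,z)[0])
delta([420,250,400],0)
w=bot.camera_model("wrist");p,r=pose()
print(R.from_euler("xyz",r).inv().apply(w["xyz"]-p), (R.from_euler("xyz",r).inv()*R.from_euler("xyz",w["rotation"])).as_matrix())
E
```

```text
b1 [508.5 309.8  16. ]
b2 [424.6 303.9  16. ]
tray [471.9 340.8   3. ]
swabtop [644.7 235.7 150. ]
stand [645.7 250.3  65. ]
bin [ 449.6 -356.1  165. ]
casecorners [608.6  66.1  60. ]
c [ 613.  -152.4   60. ]
c [450.8  65.6  60. ]
c [ 455.4 -157.9   60. ]
dropper [ 636.8 -257.9  110. ]
meter [762.9 170.   20. ]
at [ 124.2 -509.7  226.1] [-179.9   -0.    13.7] shift m [ 0.5 -0.7 -0.2] turn [-0.1 -0.  13.7]
[  70.4   -0.3 -157.5] [[ 0.  -1.  -0.3]
 [ 1.   0.   0. ]
 [-0.  -0.3  1. ]]
```

Call:
{"fn": "servo_tool", "kwargs": {"deltas": [[[0, 0, -0.04], [0, 0, 0]], [[0, 0, -0.04], [0, 0, 0]], [[0.06, 0, 0], [0, 0, -6.5]], [[0.06, 0, 0], [0, 0, -6.5]], [[0.06, 0, 0], [0, 0, -6.5]], [[0.06, 0, 0], [0, 0, -6.5]], [[0.06, 0, 0], [0, 0, -6.5]], [[0.06, 0, 0], [0, 0, -6.5]], [[0.06, 0, 0], [0, 0, -6.5]], [[0.06, 0, 0], [0, 0, -6.5]], [[0.06, 0, 0], [0, 0, -6.5]], [[0.06, 0, 0], [0, 0, -6.5]], [[0.06, 0, 0], [0, 0, -6.5]], [[0.06, 0, 0], [0, 0, -6.5]], [[0.06, 0, 0], [0, 0, -6.5]], [[0, 0, 0], [0, 0, 0]]]}}

```text
time: 2.1
tool_pos: [554.9, 59.8, 306.3]
tcp_rot: [-3.141, -0.001, 1.72]
contact_force: [0.2, -0.6, 0.6]
grip_width: 92.1
finger_force: 0.0
```

```bash
python3 - <<'E'
from h import *
delta([430,330,300],180)
snap("wrist","w1")
E
```

```text
at [554.9  59.8 306.3] [-179.9   -0.1   98.6] shift m [ 0.3 -0.1  0. ] turn [ -0.   -0.1 -81.4]
```

View pics/w1.png

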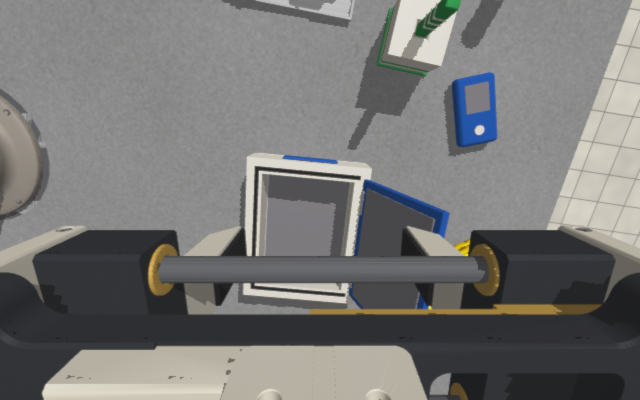

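The wrist view shows the open case with its front-left outer corner near (247,155) and back-left corner near (370,165). The swab stand is at (420,35), the meter at (475,108), and the tray edge is at the top. Next I move over the tray with yaw 180.

Call:
{"fn": "servo_tool", "kwargs": {"deltas": [[[0.055, 0.003, 0], [0, 0, 0]], [[0.054, 0.003, 0], [0, 0, 0]], [[0.054, 0.003, 0], [0, 0, 0]], [[0.054, 0.003, 0], [0, 0, 0]], [[0.054, 0.003, 0], [0, 0, 0]], [[0, 0, 0.01], [0, 0, -10.2]], [[0, 0, 0.01], [0, 0, -10.2]], [[0, 0, 0.01], [0, 0, -10.2]], [[0, 0, 0.01], [0, 0, -10.2]], [[0, 0, 0.01], [0, 0, -10.2]], [[0, 0, 0.01], [0, 0, -10.2]], [[0, 0, 0], [0, 0, -10.2]], [[0, 0, 0], [0, 0, -10.0]], [[0, 0, 0], [0, 0, 0]], [[0, 0, 0], [0, 0, 0]]]}}

```text
time: 4.03
tool_pos: [532.4, 325.2, 246.5]
tcp_rot: [-3.141, -0.0, 3.129]
contact_force: [-0.7, 0.0, -1.3]
grip_width: 91.8
finger_force: 0.0
```

```bash
python3 - <<'E'
from h import *
print(pose(), bot.get_obs()["joint_positions"])
snap("wrist","w2")
E
```

```text
(array([532.4, 325.2, 246.5]), array([-3.1, -0. ,  3.1])) [ 0.4  0.5  1.2 -0.   1.4 -1.1]
```

View pics/w2.png

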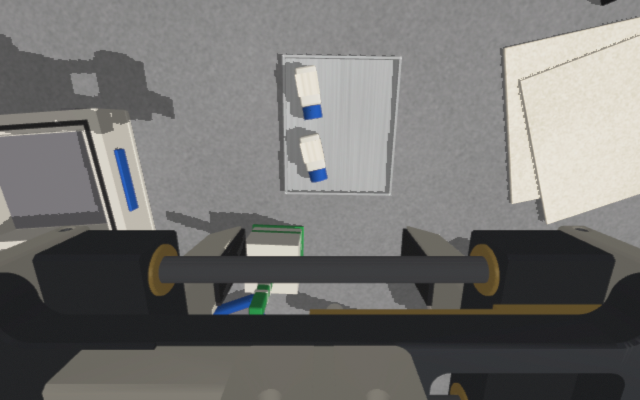

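The tray spans (283,55) to (398,193). Bottle A has its body at (307,82) and cap at (312,111), and bottle B has its body at (312,150) and cap at (318,173).

```bash
cat >> h.py <<'E'
def bottles(m,im,roi,zt=29):
    """bottle centres/axes from blue cap + cream body blobs inside roi (x0,y0,x1,y1)"""
    x0,y0,x1,y1=roi; s=im[y0:y1,x0:x1]; hsv=cv2.cvtColor(s,cv2.COLOR_BGR2HSV)
    cap=cv2.inRange(hsv,(105,120,40),(128,255,255)); body=cv2.inRange(hsv,(5,8,185),(40,90,255))
    n,lab,st,c=cv2.connectedComponentsWithStats(cv2.morphologyEx(cap|body,cv2.MORPH_CLOSE,np.ones((3,3),np.uint8)))
    out=[]
    for i in range(1,n):
        k=lab==i
        if st[i,4]<150 or (cap[k]>0).sum()<20: continue
        q=np.argwhere(k)[:,::-1]+[x0,y0]; P=ray(m,q,zt)[:,:2]
        qc=np.argwhere(k&(cap>0))[:,::-1]+[x0,y0]; qb=np.argwhere(k&(body>0))[:,::-1]+[x0,y0]
        C=ray(m,qc,zt)[:,:2].mean(0); B=ray(m,qb,zt)[:,:2].mean(0)
        r=cv2.minAreaRect(P.astype(np.float32))
        a=np.degrees(np.arctan2(*(C-B)[::-1]))
        print("rect",np.array(r[0]),np.array(r[1]),"cap",C,"body",B,"axis deg",a)
        out.append((np.array(r[0]),a))
    return out
E
python3 - <<'E'
from h import *
m,im=snap("wrist")
bottles(m,im,(286,58,392,190))
# tray corners
print(ray(m,[(283,55),(400,56),(391,194),(285,193)],8))
E
```

```text
rect [429.5 308.8] [60.2 26.9] cap [451.8 312.4] body [421.1 307.9] axis deg 8.374302403781094
rect [510.2 313.1] [59.3 27.2] cap [531.8 318.3] body [501.9 311.8] axis deg 12.178833201131443
[[382.7 276.8   8. ]
 [385.5 423.3   8. ]
 [563.7 421.    8. ]
 [560.7 271.2   8. ]]
```

```bash
sed -i 's/precision=1/precision=4/; s/"turn",w)/"turn",np.round(w,1))/' h.py; python3 - <<'E'
from h import *
delta([502,312,60],192)
E
```

```text
at [532.1375 325.6899 246.6285] [-179.9875   -0.0019  179.4121] shift m [ 0.03   -0.014   0.1866] turn [ -0.   -0.  -12.6]
```

Call:
{"fn": "servo_tool", "kwargs": {"deltas": [[[0.015, -0.007, 0.04], [0, 0, 0]], [[0.015, -0.007, 0.05], [0, 0, 0]], [[0, 0, 0.05], [0, 0, -6.3]], [[0, 0, 0.046], [0, 0, -6.3]], [[0, 0, 0], [0, 0, 0]], [[0, 0, 0], [0, 0, 0]], [[0, 0, 0], [0, 0, 0]], [[0, 0, 0], [0, 0, 0]]], "fingers": 0.5}}

```text
time: 5.12
tool_pos: [502.6, 312.8, 62.3]
tcp_rot: [3.141, 0.003, -2.93]
contact_force: [-0.4, 0.5, -0.8]
grip_width: 46.1
finger_force: 0.0
```

```bash
python3 - <<'E'
from h import *
delta([502,312,10.5],192); print(bot.get_obs()["grip_width"])
snap("wrist","w3")
E
```

```text
at [502.5948 312.7606  62.3256] [ 179.97      0.1607 -167.8616] shift m [ 0.0009 -0.0006  0.0518] turn [0.  0.2 0.1]
46.114029171956176
```

View pics/w3.png

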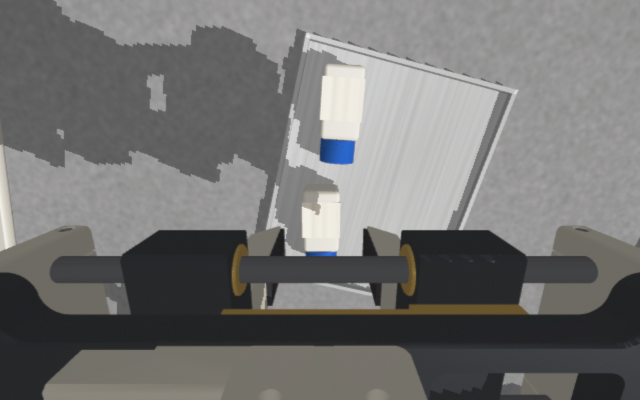

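Bottle B sits centred between the open fingers (body about (321,220)) and bottle A lies behind it at (340,115). I descend and grip.

Call:
{"fn": "servo_tool", "kwargs": {"deltas": [[[0.001, 0, 0.026], [0, 0, 0]], [[0, -0.0005, 0.026], [0, 0, 0]], [[0, 0, 0], [0, 0, 0]], [[0, 0, 0], [0, 0, 0]]]}}

```text
time: 5.68
tool_pos: [501.6, 312.0, 9.8]
tcp_rot: [3.141, 0.002, -2.929]
contact_force: [0.1, -0.5, 0.7]
grip_width: 45.8
finger_force: 0.0
```

Call:
{"fn": "servo_tool", "kwargs": {"deltas": [[[0, 0, 0], [0, 0, 0]], [[0, 0, 0], [0, 0, 0]], [[0, 0, 0], [0, 0, 0]], [[0, 0, 0], [0, 0, 0]], [[0, 0, 0], [0, 0, 0]]], "fingers": 0}}

```text
time: 6.3
tool_pos: [501.3, 311.8, 9.4]
tcp_rot: [3.141, 0.001, -2.929]
contact_force: [-0.3, -1.0, 6.1]
grip_width: 25.7
finger_force: 30.0
```

Call:
{"fn": "servo_tool", "kwargs": {"deltas": [[[0, 0, -0.03], [0, 0, 0]], [[0, 0, -0.05], [0, 0, 0]], [[0, 0, -0.05], [0, 0, 0]], [[0, 0, -0.03], [0, 0, 0]], [[0, 0, 0], [0, 0, 0]]]}}

```text
time: 6.92
tool_pos: [502.0, 312.2, 171.0]
tcp_rot: [3.141, 0.005, -2.929]
contact_force: [0.2, -0.1, -0.1]
grip_width: 26.0
finger_force: 30.0
```

```bash
python3 - <<'E'
from h import *
m,im=snap("top","top1")
# case outer rim: bright pixels around
cv2.imwrite("pics/top1c.png",cv2.resize(im[150:300,160:480],None,fx=2.5,fy=2.5,interpolation=cv2.INTER_CUBIC))
print(bot.get_obs()["grip_width"])
delta([541,-5,150],180)
E
```

```text
25.591230112722524
at [500.9451 311.7249 168.8206] [ 179.9905    0.0563 -167.8189] shift m [ 0.0277 -0.318   0.0187] turn [ 0.   0.1 12.2]
```

View pics/top1c.png

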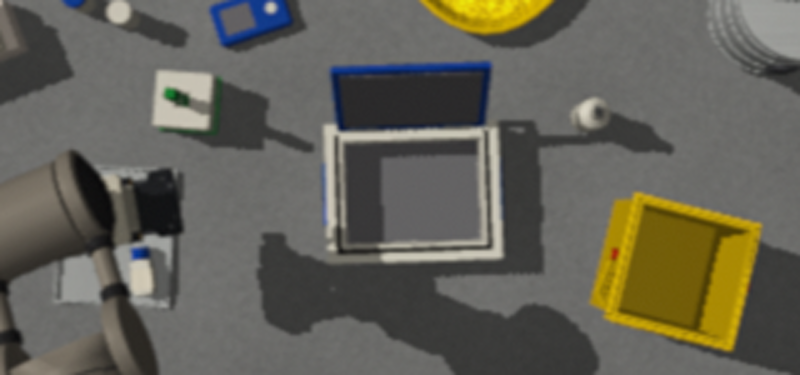

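The crop shows the case rim with front corners at about (330,262) and (502,257) and back corners at about (325,125) and (500,122). The bin rim spans (592,305), (636,192), (762,228) and (735,350).

```bash
python3 - <<'E'
from h import *
m=bot.camera_model("top")
c=np.array([(330,262),(502,257),(500,122),(325,125)])/2.5+[160,150]
P=ray(m,c,60); print(P, P.mean(0))
b=np.array([(606,322),(636,192),(762,228),(735,350)])/2.5+[160,150]
P=ray(m,b,165); print(P, P.mean(0))
s=np.array([(152,128),(156,70),(219,76),(213,132)])/2.5+[160,150]
print(ray(m,s,65).mean(0))
E
```

```text
[[ 445.2837   59.1795   60.    ]
 [ 455.9841 -157.2852   60.    ]
 [ 626.3382 -152.2374   60.    ]
 [ 618.0188   69.5414   60.    ]] [536.4062 -45.2004  60.    ]
[[ 387.3273 -270.0059  165.    ]
 [ 539.7881 -303.8185  165.    ]
 [ 500.593  -451.9996  165.    ]
 [ 357.9919 -420.7785  165.    ]] [ 446.4251 -361.6506  165.    ]
[643.9455 247.1222  65.    ]
```

Call:
{"fn": "servo_tool", "kwargs": {"deltas": [[[0, 0, 0], [0, 0, 5.1]], [[0, 0, 0], [0, 0, 5.1]], [[-0.003, -0.053, 0], [0, 0, 0]], [[-0.003, -0.053, 0], [0, 0, 0]], [[-0.003, -0.053, 0], [0, 0, 0]], [[-0.003, -0.053, 0], [0, 0, 0]], [[-0.002, -0.053, 0], [0, 0, 0]], [[0, -0.052, 0], [0, 0, 0]], [[0, 0, 0.04], [0, 0, 0]], [[0, 0, 0.02], [0, 0, 0]], [[0, 0, 0], [0, 0, 0]]]}}

```text
time: 8.35
tool_pos: [523.6, -4.5, 105.5]
tcp_rot: [3.14, -0.007, -3.107]
contact_force: [-0.6, -0.2, -0.3]
grip_width: 26.0
finger_force: 30.0
```

```bash
python3 - <<'E'
from h import *
delta([527,-5,18.5],182); print(bot.get_obs()["grip_width"])
snap("wrist","w4")
E
```

```text
at [523.5703  -4.5079 105.5407] [ 179.9264   -0.4014 -178.0444] shift m [-0.004  -0.0007  0.087 ] turn [ 0.1 -0.4 -0. ]
25.980053937298607
```

View pics/w4.png

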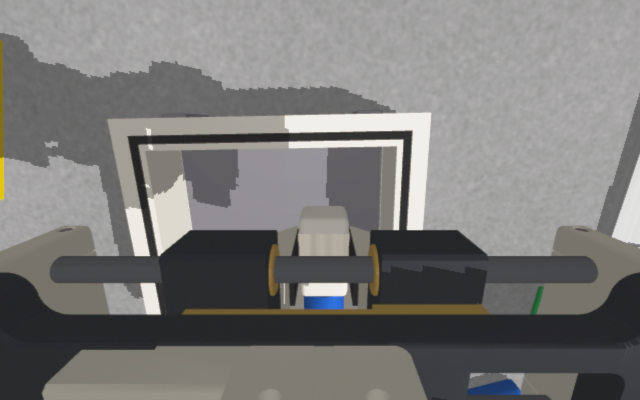

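The bottle is held over the cavity. The front rim's outer corners are at (109,121) and (430,113).

```bash
python3 - <<'E'
from h import *
m=bot.camera_model("wrist")
print(ray(m,[(109,121),(430,113),(421,225),(107,121)],60))
E
```

```text
[[ 459.9895 -153.1615   60.    ]
 [ 447.1025   65.7145   60.    ]
 [ 527.8187   69.4428   60.    ]
 [ 460.0372 -154.5287   60.    ]]
```

Call:
{"fn": "servo_tool", "kwargs": {"deltas": [[[-0.004, 0, 0.04], [0, 0, 0]], [[0, 0, 0.04], [0, 0, 0]], [[0, 0, 0.006], [0, 0, 0]], [[0, 0, 0], [0, 0, 0]]]}}

```text
time: 8.9
tool_pos: [530.5, -4.4, 23.6]
tcp_rot: [-3.141, 0.001, -3.107]
contact_force: [0.4, -1.3, -0.3]
grip_width: 25.9
finger_force: 30.0
```

Call:
{"fn": "servo_tool", "kwargs": {"deltas": [[[0, 0, 0.004], [0, 0, 0]], [[0, 0, 0], [0, 0, 0]]]}}

```text
time: 9.15
tool_pos: [530.4, -4.6, 19.6]
tcp_rot: [-3.141, 0.002, -3.107]
contact_force: [-0.1, 0.7, -0.4]
grip_width: 26.0
finger_force: 30.0
```

Call:
{"fn": "servo_tool", "kwargs": {"deltas": [[[0, 0, 0], [0, 0, 0]], [[0, 0, 0], [0, 0, 0]], [[0, 0, 0], [0, 0, 0]], [[0, 0, -0.04], [0, 0, 0]], [[0, 0, -0.055], [0, 0, 0]], [[0, 0, -0.055], [0, 0, 0]], [[0, 0, 0], [0, 0, 0]]], "fingers": 0.45}}

```text
time: 10.02
tool_pos: [532.4, -4.8, 173.3]
tcp_rot: [-3.14, 0.009, -3.107]
contact_force: [0.2, -0.1, -0.7]
grip_width: 41.6
finger_force: 0.0
```

```bash
python3 - <<'E'
from h import *
delta([421.5,308,160],188)
E
```

```text
at [532.3692  -4.8186 173.2518] [-179.8926    0.5364 -178.0102] shift m [0.1001 0.3165 0.0117] turn [-0.1  0.5 -6. ]
```

Call:
{"fn": "servo_tool", "kwargs": {"deltas": [[[0.008, 0.053, 0], [0, 0, 0]], [[0.008, 0.053, 0], [0, 0, 0]], [[0.008, 0.053, 0], [0, 0, 0]], [[0.008, 0.053, 0], [0, 0, 0]], [[0.008, 0.053, 0], [0, 0, 0]], [[0, 0.052, 0], [0, 0, 0]], [[0, 0, 0], [0, 0, -6]], [[0, 0, 0], [0, 0, 0]], [[0, 0, 0], [0, 0, 0]]]}}

```text
time: 11.15
tool_pos: [478.7, 310.3, 168.0]
tcp_rot: [-3.141, -0.001, -3.005]
contact_force: [0.6, -0.1, -0.6]
grip_width: 41.6
finger_force: 0.0
```

```bash
python3 - <<'E'
from h import *
m,im=snap("wrist","w5")
bottles(m,im,(200,0,500,225))
delta([421.5,308,60],188)
m,im=snap("top","top2")
cv2.imwrite("pics/top2c.png",cv2.resize(im[150:300,160:480],None,fx=2.5,fy=2.5,interpolation=cv2.INTER_CUBIC))
E
```

```text
rect [429.2242 308.4211] [59.6606 26.2924] cap [451.1216 311.6046] body [420.5331 307.6441] axis deg 7.377488633896392
at [478.9305 310.2094 168.2607] [-179.9793   -0.0434 -172.1677] shift m [0.0571 0.0057 0.1083] turn [-0.  -0.  -0.2]
```

View pics/top2c.png

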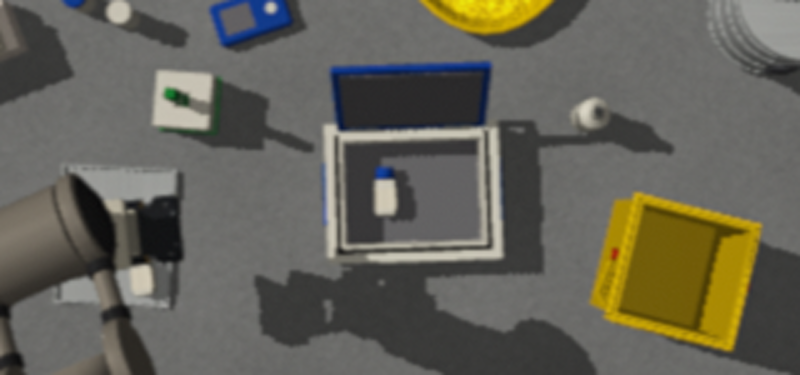

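The first bottle lies flat in the cavity at about (385,192), left of centre, and the second is still on the tray.

Call:
{"fn": "servo_tool", "kwargs": {"deltas": [[[0.029, 0.003, 0], [0, 0, 0]], [[0.028, 0.003, 0.04], [0, 0, 0]], [[0, 0, 0.05], [0, 0, 0]], [[0, 0, 0.03], [0, 0, 0]], [[0, 0, 0], [0, 0, 0]], [[0, 0, 0], [0, 0, 0]], [[0, 0, 0], [0, 0, 0]]]}}

```text
time: 12.12
tool_pos: [422.7, 309.3, 50.2]
tcp_rot: [3.141, 0.003, -3.003]
contact_force: [-0.2, -0.9, -1.0]
grip_width: 41.0
finger_force: 0.0
```

Call:
{"fn": "servo_tool", "kwargs": {"deltas": [[[0.001, -0.001, 0.02], [0, 0, 0]], [[0, 0, 0.02], [0, 0, 0]], [[0, 0, 0], [0, 0, 0]], [[0, 0, 0], [0, 0, 0]]]}}

```text
time: 12.62
tool_pos: [421.5, 308.2, 9.8]
tcp_rot: [3.141, 0.002, -3.002]
contact_force: [-0.3, 0.1, -1.0]
grip_width: 41.1
finger_force: 0.0
```

Call:
{"fn": "servo_tool", "kwargs": {"deltas": [[[0, 0, 0], [0, 0, 0]], [[0, 0, 0], [0, 0, 0]], [[0, 0, 0], [0, 0, 0]], [[0, 0, 0], [0, 0, 0]], [[0, 0, 0], [0, 0, 0]]], "fingers": 0}}

```text
time: 13.25
tool_pos: [421.1, 308.0, 9.3]
tcp_rot: [3.141, 0.001, -3.002]
contact_force: [-1.4, 0.1, 5.6]
grip_width: 25.8
finger_force: 30.0
```

Call:
{"fn": "servo_tool", "kwargs": {"deltas": [[[0, 0, -0.03], [0, 0, 0]], [[0, 0, -0.05], [0, 0, 0]], [[0, 0, -0.05], [0, 0, 0]], [[0, 0, -0.03], [0, 0, 0]], [[0, 0, 0], [0, 0, 0]]]}}

```text
time: 13.88
tool_pos: [421.8, 308.4, 170.9]
tcp_rot: [3.14, 0.005, -3.002]
contact_force: [-0.3, -0.1, -1.0]
grip_width: 25.9
finger_force: 30.0
```

```bash
python3 - <<'E'
from h import *
delta([533,-80,110],183)
print(bot.get_obs()["grip_width"])
E
```

```text
at [421.839  308.4331 170.8584] [ 179.9085    0.269  -172.0123] shift m [-0.0558 -0.4002  0.0605] turn [0.1 0.3 5. ]
25.871674912741188
```

Call:
{"fn": "servo_tool", "kwargs": {"deltas": [[[-0.007, -0.05, 0], [0, 0, 0]], [[-0.007, -0.05, 0], [0, 0, 0]], [[-0.007, -0.05, 0], [0, 0, 0]], [[-0.007, -0.05, 0], [0, 0, 0]], [[-0.007, -0.05, 0], [0, 0, 0]], [[-0.007, -0.05, 0], [0, 0, 0]], [[-0.007, -0.05, 0], [0, 0, 0]], [[-0.007, -0.05, 0], [0, 0, 0]], [[0, 0, 0.03], [0, 0, 5]], [[0, 0, 0.03], [0, 0, 0]], [[0, 0, 0], [0, 0, 0]], [[0, 0, 0], [0, 0, 0]], [[0, 0, 0], [0, 0, 0]]]}}

```text
time: 15.5
tool_pos: [532.5, -80.5, 109.8]
tcp_rot: [-3.141, 0.002, -3.089]
contact_force: [-0.0, 1.1, -0.9]
grip_width: 25.8
finger_force: 30.0
```

Call:
{"fn": "servo_tool", "kwargs": {"deltas": [[[0, 0, 0.04], [0, 0, 0]], [[0, 0, 0.04], [0, 0, 0]], [[0, 0, 0.011], [0, 0, 0]], [[0, 0, 0], [0, 0, 0]], [[0, 0, 0], [0, 0, 0]]]}}

```text
time: 16.12
tool_pos: [532.9, -80.8, 19.1]
tcp_rot: [-3.141, 0.003, -3.089]
contact_force: [0.2, 0.1, -0.7]
grip_width: 25.5
finger_force: 30.0
```

Call:
{"fn": "servo_tool", "kwargs": {"deltas": [[[0, 0, 0], [0, 0, 0]], [[0, 0, 0], [0, 0, 0]], [[0, 0, 0], [0, 0, 0]], [[0, 0, -0.04], [0, 0, 0]], [[0, 0, -0.055], [0, 0, 0]], [[0, 0, -0.055], [0, 0, 0]], [[0, 0, -0.06], [0, 0, 0]], [[0, 0, -0.06], [0, 0, 0]], [[0, 0, 0], [0, 0, 0]], [[0, 0, 0], [0, 0, 0]]], "fingers": 0.45}}

```text
time: 17.38
tool_pos: [531.4, -80.4, 287.1]
tcp_rot: [3.141, -0.001, -3.09]
contact_force: [-0.8, 0.7, -0.5]
grip_width: 41.7
finger_force: 0.0
```

```bash
python3 - <<'E'
from h import *
print(pose())
m,im=snap("side","side1")
m2,im2=snap("wrist","w6")
m3,im3=snap("top","top3")
a=cv2.resize(im[130:270,220:420],None,fx=3,fy=3,interpolation=cv2.INTER_CUBIC)
b=cv2.resize(im2,(480,300)); c=np.zeros((300,300,3),np.uint8)
c[:]=cv2.resize(im3[160:270,140:250],(300,300))
cv2.imwrite("pics/comb1.png",np.vstack([a[:300,:600], np.hstack([b[:,:300],c])])[:600])
cv2.imwrite("pics/comb1.png",np.vstack([np.hstack([a[:300],np.zeros((300,180,3),np.uint8)]),np.hstack([b,c])]))
E
```

```text
(array([531.3858, -80.4106, 287.1498]), array([ 3.1414, -0.0007, -3.0896]))
```

View pics/comb1.png

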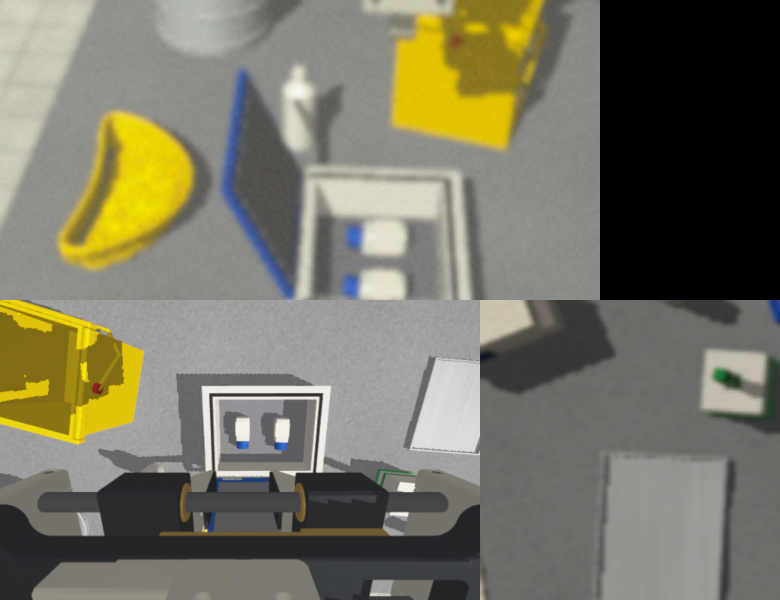

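Both bottles lie flat side by side in the cavity and the tray is empty. The lid leans back slightly.

```bash
python3 - <<'E'
from h import *
from scipy.optimize import brentq
m=bot.camera_model("top")
uv=np.array([410,66])/2.5+[160,150]
f=lambda a: ray(m,uv,60+150*np.cos(a))[0][0]-(619+150*np.sin(a))
for a in np.arange(0,.7,.1): print(a,f(a), end=' ; ')
m2=bot.camera_model("wrist"); im=cv2.imread("pics/w6.png")
g=cv2.cvtColor(im[110:250,250:460],cv2.COLOR_BGR2HSV); w=cv2.inRange(g,(0,0,160),(60,70,255))
n,l,st,c=cv2.connectedComponentsWithStats(w); i=1+np.argmax(st[1:,4])
h=cv2.convexHull(np.argwhere(l==i)[:,::-1].astype(np.int32)); p=cv2.approxPolyDP(h,3,True)[:,0]+[250,110]
print(p,ray(m2,p,60))
delta([660,-40,290],180)
E
```

```text
0.0 59.148779134621236 ; 0.1 44.25984960292976 ; 0.2 29.691851264158345 ; 0.30000000000000004 15.590342742168218 ; 0.4 2.0962216487720298 ; 0.5 -10.655683218628269 ; 0.6000000000000001 -22.537959041817203 ; [[458 212]
 [444 228]
 [275 228]
 [269 115]
 [453 110]
 [459 117]] [[ 573.6702  110.1609   60.    ]
 [ 598.2267   94.4812   60.    ]
 [ 610.6361 -144.0348   60.    ]
 [ 457.5021 -153.0786   60.    ]
 [ 439.1576   80.3656   60.    ]
 [ 447.2553   89.4682   60.    ]]
at [531.1147 -80.3321 285.9988] [ 179.9402   -0.183  -177.0198] shift m [-0.1308  0.0336 -0.0044] turn [ 0.1 -0.2  3. ]
```

Call:
{"fn": "servo_tool", "kwargs": {"deltas": [[[-0.046, 0.009, 0], [0, 0, 0]], [[-0.046, 0.008, 0], [0, 0, 0]], [[-0.046, 0.008, 0], [0, 0, 0]], [[-0.045, 0.008, 0], [0, 0, 0]], [[0, 0, 0.03], [0, 0, 0]], [[0, 0, 0.03], [0, 0, 0]], [[0, 0, 0.03], [0, 0, 0]], [[0, 0, 0.02], [0, 0, 0]], [[0, 0, 0], [0, 0, 0]], [[0, 0, 0], [0, 0, 0]]], "fingers": 0}}

```text
time: 18.77
tool_pos: [713.1, -38.1, 178.0]
tcp_rot: [-3.141, 0.0, -3.09]
contact_force: [0.1, -0.8, 1.0]
grip_width: 0.1
finger_force: 0.0
```

Call:
{"fn": "servo_tool", "kwargs": {"deltas": [[[0.013, 0, -0.001], [0, 0, 0]], [[0.013, 0, -0.001], [0, 0, 0]], [[0.013, 0, -0.001], [0, 0, 0]], [[0.013, 0, -0.001], [0, 0, 0]], [[0.012, 0, -0.001], [0, 0, 0]], [[0.012, 0, -0.002], [0, 0, 0]], [[0.0125, 0, 0.001], [0, 0, 0]], [[0.0125, 0, 0.001], [0, 0, 0]], [[0.0125, 0, 0.001], [0, 0, 0]], [[0.012, 0, 0.004], [0, 0, 0]], [[0.012, 0, 0.005], [0, 0, 0]], [[0.011, 0, 0.005], [0, 0, 0]], [[0, 0, 0], [0, 0, 0]]]}}

```text
time: 20.4
tool_pos: [564.7, -45.9, 168.9]
tcp_rot: [-3.141, 0.002, -3.09]
contact_force: [0.5, 0.2, 1.1]
grip_width: 0.3
finger_force: 0.0
```

Call:
{"fn": "servo_tool", "kwargs": {"deltas": [[[0.01, 0, 0.008], [0, 0, 0]], [[0.01, 0, 0.008], [0, 0, 0]], [[0.009, 0, 0.008], [0, 0, 0]], [[0.007, 0, 0.01], [0, 0, 0]], [[0.007, 0, 0.01], [0, 0, 0]], [[0.007, 0, 0.01], [0, 0, 0]], [[0.004, 0, 0.012], [0, 0, 0]], [[0.004, 0, 0.012], [0, 0, 0]], [[0, 0, 0], [0, 0, 0]]]}}

```text
time: 21.52
tool_pos: [505.6, -48.6, 88.4]
tcp_rot: [3.141, -0.003, -3.09]
contact_force: [0.1, 0.1, -0.3]
grip_width: 0.6
finger_force: 0.0
```

Call:
{"fn": "servo_tool", "kwargs": {"deltas": [[[0.001, 0, 0.008], [0, 0, 0]], [[0, 0, 0.006], [0, 0, 0]], [[0, 0, 0.005], [0, 0, 0]], [[0, 0, 0.002], [0, 0, 0]], [[0, 0, 0], [0, 0, 0]]]}}

```text
time: 22.15
tool_pos: [505.5, -48.8, 69.2]
tcp_rot: [-3.141, -0.0, -3.089]
contact_force: [-3.4, 0.0, 7.2]
grip_width: 0.5
finger_force: 3.5
```

```bash
python3 - <<'E'
from h import *
m,im=snap("side","side2")
cv2.imwrite("pics/side2c.png",cv2.resize(im[130:290,220:420],None,fx=3,fy=3,interpolation=cv2.INTER_CUBIC))
E
```

```text
(no output)
```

View pics/side2c.png

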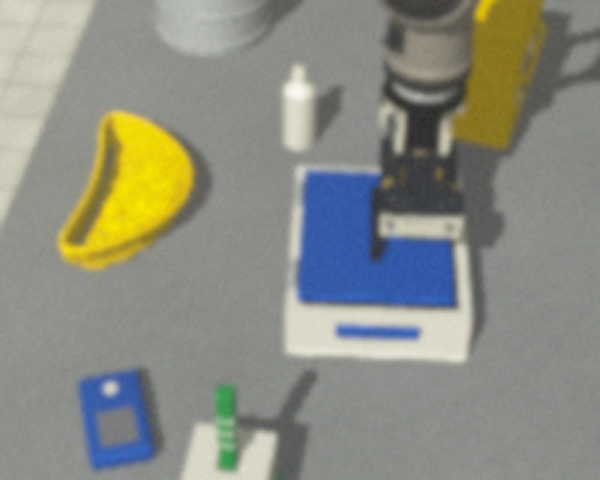

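The lid lies flat on the rim. I press slightly more, then lift and back off to measure the case precisely.

Call:
{"fn": "servo_tool", "kwargs": {"deltas": [[[0, 0, 0.001], [0, 0, 0]], [[0, 0, 0], [0, 0, 0]], [[0, 0, -0.04], [0, 0, 0]], [[0, 0, -0.05], [0, 0, 0]], [[-0.045, 0, -0.04], [0, 0, 0]], [[-0.05, 0, 0], [0, 0, 0]], [[0, 0, 0], [0, 0, 0]], [[0, 0, 0], [0, 0, 0]], [[0, 0, 0], [0, 0, 0]]], "fingers": 0.5}}

```text
time: 23.32
tool_pos: [599.5, -43.9, 197.6]
tcp_rot: [3.142, -0.001, -3.09]
contact_force: [-0.2, 0.3, -0.5]
grip_width: 46.4
finger_force: 0.0
```

```bash
python3 - <<'E'
from h import *
print(pose())
snap("wrist","w7")
E
```

```text
(array([599.494 , -43.908 , 197.6125]), array([ 3.1415, -0.0009, -3.0898]))
```

View pics/w7.png

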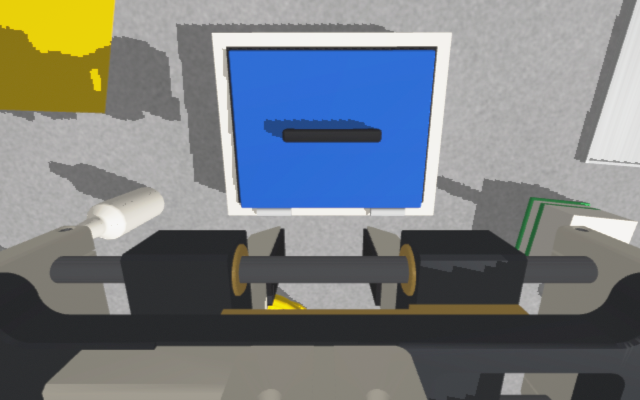

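The shut lid spans (228,48), (437,48), (424,207) and (240,207), with white rim outside it from (213,33) to (451,33).

```bash
cat > case.py <<'E'
from h import *
def fitcase(m,im):
    hsv=cv2.cvtColor(im,cv2.COLOR_BGR2HSV)[:222]
    blue=cv2.inRange(hsv,(100,120,60),(128,255,255)); n,l,st,c=cv2.connectedComponentsWithStats(blue)
    i=1+np.argmax(st[1:,4])
    P=ray(m,np.argwhere(cv2.morphologyEx(np.uint8(l==i),cv2.MORPH_CLOSE,np.ones((25,25))))[:,::-1],69)[:,:2]
    r=cv2.minAreaRect(P.astype(np.float32)); print("lid",r)
    wh=cv2.inRange(hsv[:,190:475],(0,0,200),(60,60,255)); n,l,st,c=cv2.connectedComponentsWithStats(wh); i=1+np.argmax(st[1:,4])
    h=cv2.convexHull(np.argwhere(l==i)[:,::-1].astype(np.int32))[:,0]+[190,0]
    p=cv2.approxPolyDP(h,4,True)[:,0]; print("rim",p.tolist(),ray(m,p,60)[:,:2])
    rr=cv2.minAreaRect(ray(m,h,60)[:,:2].astype(np.float32)); print("rimrect",rr)
if __name__=="__main__":
    m,im=snap("wrist"); fitcase(m,im)
    # handle / bin / stand in other views
    delta([560,250,330],180)
E
python3 case.py
```

```text
lid ((541.428466796875, -39.37542724609375), (148.5554962158203, 187.26834106445312), 2.9889891147613525)
rim [[451, 32], [433, 214], [228, 214], [212, 33]] [[ 445.473    65.4023]
 [ 620.4012   75.3928]
 [ 631.8834 -144.4943]
 [ 457.6947 -153.2312]]
rimrect ((539.22314453125, -39.25123596191406), (176.35243225097656, 220.64524841308594), 2.98921275138855)
at [599.7914 -43.9559 197.9595] [-179.996    -0.0057 -177.0322] shift m [ 0.0245  0.2956 -0.1321] turn [-0. -0.  3.]
```

Call:
{"fn": "servo_tool", "kwargs": {"deltas": [[[0, 0, -0.04], [0, 0, 0]], [[-0.015, 0.058, 0], [0, 0, 0]], [[-0.015, 0.058, 0], [0, 0, 0]], [[-0.015, 0.058, 0], [0, 0, 0]], [[-0.015, 0.058, 0], [0, 0, 0]], [[-0.015, 0.058, 0], [0, 0, 0]], [[0, 0, 0], [0, 0, 3]], [[0, 0, 0], [0, 0, 0]], [[0, 0, 0], [0, 0, 0]]]}}

```text
time: 24.55
tool_pos: [660.2, 248.7, 238.1]
tcp_rot: [-3.141, 0.0, 3.141]
contact_force: [0.6, 0.5, -0.1]
grip_width: 46.1
finger_force: 0.0
```

```bash
python3 - <<'E'
from h import *
print(pose())
snap("wrist","w8")
E
```

```text
(array([660.2437, 248.7095, 238.0541]), array([-3.1414,  0.0002,  3.1412]))
```

View pics/w8.png

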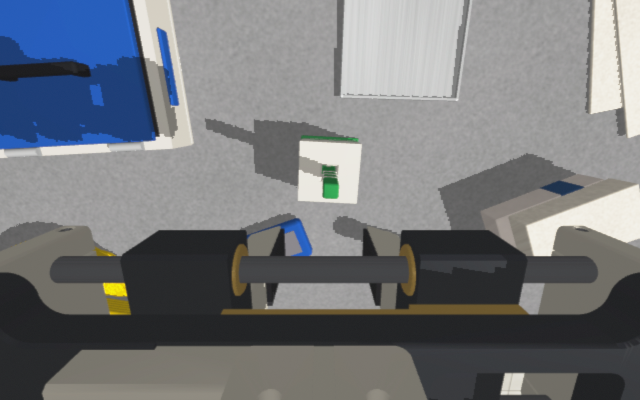

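The stand's top face spans (300,141), (361,143), (358,203) and (299,200), and the top of the swab handle is at about (331,190).

```bash
python3 - <<'E'
from h import *
m,im=snap("wrist")
hsv=cv2.cvtColor(im,cv2.COLOR_BGR2HSV)
x0,y0=285,135; s=hsv[y0:212,x0:375]
w=cv2.inRange(s,(0,0,100),(60,70,255)); g=cv2.inRange(s,(50,100,20),(80,255,255))
n,l,st,c=cv2.connectedComponentsWithStats(w); 
# stand block: white comp hull
wh=cv2.inRange(s,(5,0,190),(40,60,255)); n,l,st,c=cv2.connectedComponentsWithStats(wh); i=1+np.argmax(st[1:,4])
h=cv2.convexHull(np.argwhere(l==i)[:,::-1].astype(np.int32))[:,0]+[x0,y0]
print("stand",cv2.minAreaRect(ray(m,h,65)[:,:2].astype(np.float32)))
g[:25]=0
for v in range(25,77,3): 
    r=np.where(g[v])[0]; print(v+y0, (r.min()+x0,r.max()+x0, int(s[v,int(r.mean()),2])) if len(r) else None)
E
```

```text
stand ((648.8474731445312, 255.1526336669922), (70.10209655761719, 70.35428619384766), 86.92623901367188)
160 None
163 None
166 (np.int64(323), np.int64(326), 100)
169 (np.int64(322), np.int64(334), 91)
172 None
175 None
178 (np.int64(324), np.int64(335), 91)
181 (np.int64(324), np.int64(336), 88)
184 (np.int64(324), np.int64(337), 144)
187 (np.int64(324), np.int64(338), 169)
190 (np.int64(324), np.int64(337), 169)
193 (np.int64(324), np.int64(337), 167)
196 (np.int64(324), np.int64(337), 165)
199 None
202 None
205 None
208 None
211 None
```

```bash
python3 - <<'E'
from h import *
m=bot.camera_model("wrist"); im=cv2.imread("pics/w8.png"); hsv=cv2.cvtColor(im,cv2.COLOR_BGR2HSV)
g=cv2.inRange(hsv,(50,100,125),(80,255,255)); g[:175]=0; g[212:]=0; g[:,:310]=0; g[:,350:]=0
q=np.argwhere(g)[:,::-1]; print(q.min(0),q.max(0)); P=ray(m,q,155)[:,:2]
print(P.mean(0),cv2.minAreaRect(P.astype(np.float32)))
delta([648.5,255,170],177)
E
```

```text
[323 184] [338 197]
[648.2701 255.0506] ((648.3027954101562, 254.9975128173828), (12.802796363830566, 11.446798324584961), 89.95726013183594)
at [660.3941 248.5616 238.1513] [-179.9961    0.0246  179.9357] shift m [0.0119 0.0064 0.0681] turn [-0.   0.   2.9]
```

Call:
{"fn": "servo_tool", "kwargs": {"deltas": [[[0.012, 0.0065, 0.02], [0, 0, 2.9]], [[0, 0, 0.04], [0, 0, 0]], [[0, 0, 0], [0, 0, 0]], [[0, 0, 0], [0, 0, 0]], [[0, 0, 0], [0, 0, 0]]]}}

```text
time: 25.28
tool_pos: [649.3, 256.1, 179.8]
tcp_rot: [3.141, 0.003, 3.09]
contact_force: [-0.6, 0.6, 0.3]
grip_width: 46.1
finger_force: 0.0
```

```bash
python3 - <<'E'
from h import *
delta([648.4,255.1,96],177)
E
```

```text
at [649.3137 256.068  179.8248] [179.9422   0.1877 177.062 ] shift m [ 0.0011 -0.0011  0.0838] turn [0.1 0.2 0.1]
```

Call:
{"fn": "servo_tool", "kwargs": {"deltas": [[[0, 0, 0.04], [0, 0, 0]], [[0, 0, 0.043], [0, 0, 0]], [[0, 0, 0], [0, 0, 0]], [[0, 0, 0], [0, 0, 0]], [[0, 0, 0], [0, 0, 0]]]}}

```text
time: 25.9
tool_pos: [649.7, 256.5, 97.6]
tcp_rot: [3.14, 0.004, 3.091]
contact_force: [0.8, -0.0, -0.1]
grip_width: 45.9
finger_force: 0.0
```

Call:
{"fn": "servo_tool", "kwargs": {"deltas": [[[0.001, -0.001, 0.001], [0, 0, 0]], [[0, 0, 0], [0, 0, 0]], [[0, 0, 0], [0, 0, 0]]]}}

```text
time: 26.28
tool_pos: [647.3, 255.1, 93.9]
tcp_rot: [-3.142, 0.0, 3.091]
contact_force: [0.7, -0.5, -0.6]
grip_width: 46.2
finger_force: 0.0
```

Call:
{"fn": "servo_tool", "kwargs": {"deltas": [[[0, 0, 0], [0, 0, 0]], [[0, 0, 0], [0, 0, 0]], [[0, 0, 0], [0, 0, 0]], [[0, 0, 0], [0, 0, 0]], [[0, 0, 0], [0, 0, 0]], [[0, 0, 0], [0, 0, 0]]], "fingers": 0}}

```text
time: 27.02
tool_pos: [647.2, 255.2, 93.7]
tcp_rot: [-3.141, -0.0, 3.091]
contact_force: [-0.5, -0.9, -0.1]
grip_width: 13.8
finger_force: 30.0
```

Call:
{"fn": "servo_tool", "kwargs": {"deltas": [[[0, 0, -0.02], [0, 0, 0]], [[0, 0, -0.03], [0, 0, 0]], [[0, 0, -0.04], [0, 0, 0]], [[0, 0, -0.04], [0, 0, 0]], [[0, 0, 0], [0, 0, 0]], [[0, 0, 0], [0, 0, 0]]]}}

```text
time: 27.78
tool_pos: [646.8, 255.1, 222.6]
tcp_rot: [-3.141, -0.002, 3.091]
contact_force: [0.4, 0.6, -1.0]
grip_width: 13.8
finger_force: 30.0
```

```bash
cat > tip.py <<'E'
from h import *
def tip(save=None):
    m,im=snap("wrist",save); hsv=cv2.cvtColor(im,cv2.COLOR_BGR2HSV)
    o=cv2.inRange(hsv,(3,120,90),(22,255,255)); o[:170]=0; o[260:]=0; o[:,:280]=0; o[:,370:]=0
    n,l,st,c=cv2.connectedComponentsWithStats(o); i=1+np.argmax(st[1:,4]); print("tip blob",st[i],c[i])
    return m,im,c[i],st[i]
if __name__=="__main__":
    m,im,c,s=tip("w9"); print(bot.get_obs()["grip_width"]); delta([616.4+8,59.5+6,220],177)
    cv2.imwrite("pics/w9c.png",cv2.resize(im[140:300,220:420],None,fx=3,fy=3))
E
python3 tip.py
```

```text
tip blob [350 245   7  15  73] [353.137  252.2192]
13.741545751416714
at [646.5294 254.955  221.8988] [-179.9417   -0.1632  177.0783] shift m [ 0.0124 -0.1903  0.0021] turn [-0.1 -0.2  0.1]
```

View pics/w9c.png

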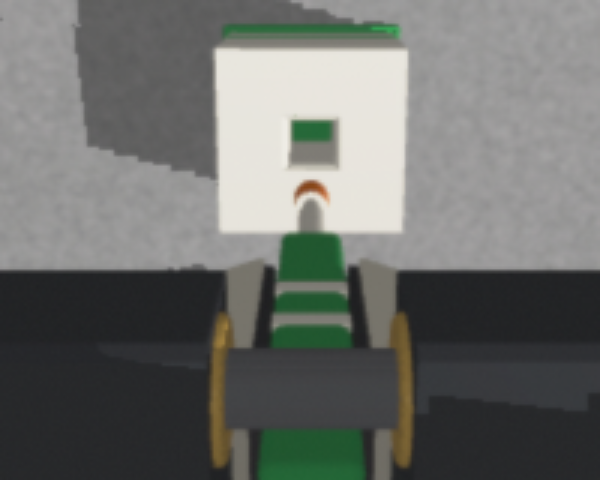

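The swab is held upright between the pads, with the orange tip at about (323,205), laterally on the image centre line. I carry it over the start of the joint, hovering, with the tool aligned to the case at yaw 183.

Call:
{"fn": "servo_tool", "kwargs": {"deltas": [[[0.0065, -0.048, 0], [0, 0, 0]], [[0.0065, -0.048, 0], [0, 0, 0]], [[0.0065, -0.048, 0], [0, 0, 0]], [[0.0065, -0.0476, 0], [0, 0, 0]], [[0, 0, 0.03], [0, 0, -5.9]], [[0, 0, 0.02], [0, 0, 0]], [[0, 0, 0], [0, 0, 0]], [[0, 0, 0], [0, 0, 0]], [[0, 0, 0], [0, 0, 0]]]}}

```text
time: 28.95
tool_pos: [612.0, 65.4, 174.5]
tcp_rot: [-3.141, 0.001, -3.089]
contact_force: [-0.4, -0.5, -1.5]
grip_width: 13.8
finger_force: 30.0
```

```bash
python3 - <<'E'
from h import *
m,im=snap("wrist","w10"); delta([610.5,65,160],183); print(bot.get_obs()["grip_width"])
cv2.imwrite("pics/w10c.png",cv2.resize(im[100:300,160:420],None,fx=3,fy=3))
E
```

```text
at [611.9114  65.3508 174.4908] [-179.9877    0.0818 -176.9976] shift m [ 0.0014 -0.0003  0.0145] turn [-0.   0.1  0. ]
13.791222227344164
```

View pics/w10c.png

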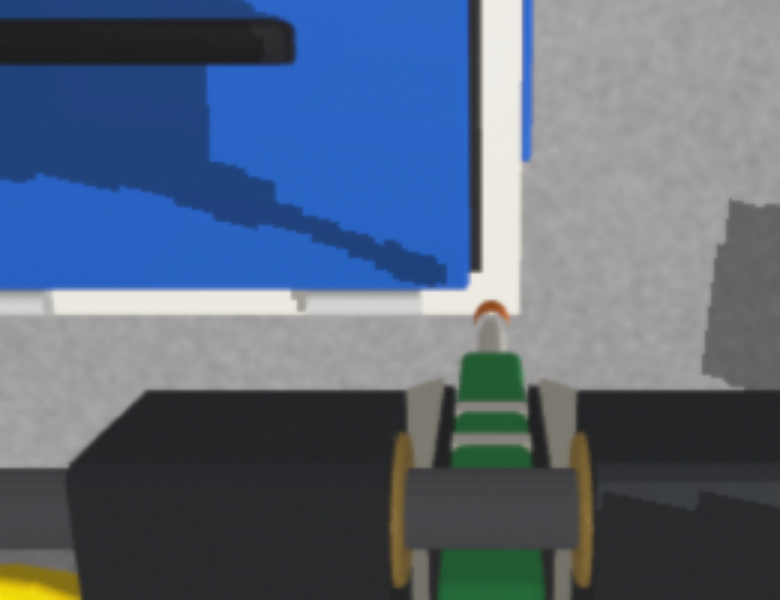

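The orange tip at about (323,205) lies over the rim's rear-left area, laterally just outside the lid's edge.

```bash
python3 - <<'E'
from h import *
m=bot.camera_model("wrist"); p,r=pose(); T=R.from_euler("xyz",r)
im=cv2.imread("pics/w10.png"); hsv=cv2.cvtColor(im,cv2.COLOR_BGR2HSV)
o=cv2.inRange(hsv,(3,110,60),(18,255,255)); o[:190]=0;o[225:]=0;o[:,:300]=0;o[:,:][:,350:]=0
q=np.argwhere(o)[:,::-1]; print(q.min(0),q.max(0))
for dx in (0,-2,-4):
    pts=[(dx+5*np.cos(a),5*np.sin(a),88.7-h) for h in (0,16) for a in np.linspace(0,2*np.pi,24)]
    e=proj(m,p+T.apply(pts)); print(dx,e.min(0),e.max(0), e[24:].min(0))
E
```

```text
[318 201] [329 206]
0 [316.9961 196.8927] [328.9789 213.2906] [316.9961 201.8452]
-2 [317.0092 199.0821] [328.9661 215.5606] [317.0092 204.1649]
-4 [317.0223 201.2626] [328.9533 217.821 ] [317.0223 206.4745]
```

Call:
{"fn": "servo_tool", "kwargs": {"deltas": [[[0.004, 0, 0.01], [0, 0, 0]], [[0, -0.0005, 0.01], [0, 0, 0]], [[0, 0, 0], [0, 0, 0]], [[0, 0, 0], [0, 0, 0]], [[0, 0, 0], [0, 0, 0]]]}}

```text
time: 29.62
tool_pos: [607.8, 64.4, 154.0]
tcp_rot: [-3.141, 0.001, -3.09]
contact_force: [-0.3, -0.4, 0.3]
grip_width: 13.7
finger_force: 30.0
```

Call:
{"fn": "servo_tool", "kwargs": {"deltas": [[[0, 0, 0.002], [0, 0, 0]], [[0, 0, 0.002], [0, 0, 0]], [[0, 0, 0.002], [0, 0, 0]], [[0, 0, 0.0017], [0, 0, 0]], [[0, 0, 0], [0, 0, 0]], [[0, 0, 0], [0, 0, 0]]]}}

```text
time: 30.38
tool_pos: [607.6, 64.4, 146.2]
tcp_rot: [-3.141, 0.0, -3.09]
contact_force: [-0.4, 0.2, 2.3]
grip_width: 14.0
finger_force: 30.0
```

```bash
python3 - <<'E'
from h import *
import time
F=[]; 
for k in range(4): 
    m,im=snap("wrist","w11" if k==3 else None); o=bot.get_obs(); F.append(o["contact_force"]); print(o["tool_pos"],o["contact_force"],o["grip_width"])
print(np.mean(F,0)); cv2.imwrite("pics/w11c.png",cv2.resize(im[150:250,260:390],None,fx=6,fy=6))
E
```

```text
[607.6005  64.429  146.2216] [ 0.0717 -0.3183  2.4209] 14.208917590606662
[607.5745  64.4349 146.1778] [-0.7277 -0.0345  2.0911] 13.869431938002679
[607.6094  64.422  146.1647] [-0.5312 -0.2708  1.8833] 14.064221502053961
[607.597   64.4191 146.1289] [0.0709 0.6604 2.468 ] 13.691737546759136
[-0.2791  0.0092  2.2158]
```

View pics/w11c.png

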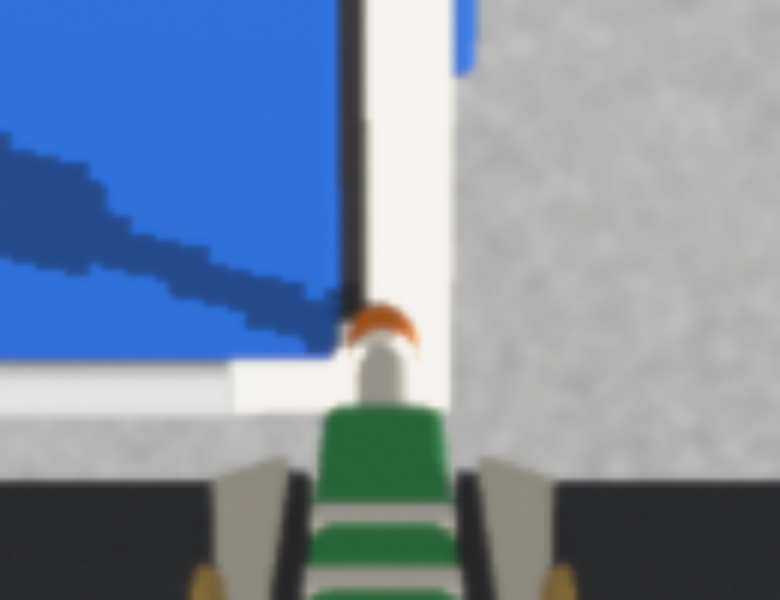

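The foam tip touches the white rim at about (323,204), right beside the lid's rear-left corner, with about 2.2 N. I start the slow sweep.

Call:
{"fn": "servo_tool", "kwargs": {"deltas": [[[0.00375, 0, 0], [0, 0, 0]], [[0.00375, 0, 0], [0, 0, 0]], [[0.00375, 0, 0], [0, 0, 0]], [[0.00375, 0, 0], [0, 0, 0]], [[0.00375, 0, 0], [0, 0, 0]], [[0.00375, 0, 0], [0, 0, 0]], [[0.00375, 0, 0], [0, 0, 0]], [[0.00375, 0, 0], [0, 0, 0]], [[0.00375, 0, 0], [0, 0, 0]], [[0.00375, 0, 0], [0, 0, 0]], [[0.00375, 0, 0], [0, 0, 0]], [[0.00375, 0, 0], [0, 0, 0]], [[0.00375, 0, 0], [0, 0, 0]], [[0.00375, 0, 0], [0, 0, 0]], [[0.00375, 0, 0], [0, 0, 0]], [[0.00375, 0, 0], [0, 0, 0]], [[0.00375, 0, 0], [0, 0, 0]], [[0.00375, 0, 0], [0, 0, 0]], [[0.00375, 0, 0], [0, 0, 0]], [[0.00375, 0, 0], [0, 0, 0]]]}}

```text
time: 33.08
tool_pos: [532.4, 60.5, 146.0]
tcp_rot: [-3.142, -0.0, -3.09]
contact_force: [0.9, 0.1, 2.3]
grip_width: 13.8
finger_force: 30.0
```

```bash
cat > st.py <<'E'
from h import *
# tip in case frame (camera-consistent): TCP + 3.3 mm along case +x
m,im=snap("wrist"); o=bot.get_obs(); p=o["tool_pos"]
a=np.radians(3); d=p[:2]-[538.9,-39.4]; c=np.array([[np.cos(a),np.sin(a)],[-np.sin(a),np.cos(a)]])@d+[3.3,0]
hsv=cv2.cvtColor(im,cv2.COLOR_BGR2HSV); t=cv2.inRange(hsv,(3,110,60),(18,255,255)); t[:190]=0;t[225:]=0;t[:,:300]=0;t[:,350:]=0
q=np.argwhere(t)[:,::-1]
print("tip case",c,"z",p[2],"F",o["contact_force"],"w",o["grip_width"],"yaw",np.degrees(o["tcp_rot"]),"tip px",q.min(0),q.max(0))
# lid left/right edge columns near tip row, lid front edge row
b=cv2.inRange(hsv,(100,120,60),(128,255,255))
for v in (170,185,195): 
    k=np.where(b[v])[0]; k=k[k<450]; print(v, (k.min(),k.max()) if len(k) else None,end=' ')
for u in (250,290,310,340,380):
    k=np.where(b[:225,u])[0]; print("col",u,(k.min(),k.max()) if len(k) else None,end=' ')
E
python3 st.py
```

```text
tip case [  1.569  100.1433] z 145.9420617823067 F [ 0.7699 -0.6493  3.1589] w 14.014453677858674 yaw [-179.9936   -0.0339 -177.0138] tip px [318 201] [328 208]
170 (np.int64(89), np.int64(338)) 185 (np.int64(92), np.int64(338)) 195 (np.int64(94), np.int64(337)) col 250 (np.int64(120), np.int64(204)) col 290 (np.int64(120), np.int64(224)) col 310 (np.int64(120), np.int64(224)) col 340 None col 380 None
```

Call:
{"fn": "servo_tool", "kwargs": {"deltas": [[[0.00375, 0, 0], [0, 0, 0]], [[0.00375, 0, 0], [0, 0, 0]], [[0.00375, 0, 0], [0, 0, 0]], [[0.00375, 0, 0], [0, 0, 0]], [[0.00375, 0, 0], [0, 0, 0]], [[0.00375, 0, 0], [0, 0, 0]], [[0.00375, 0, 0], [0, 0, 0]], [[0.00375, 0, 0], [0, 0, 0]], [[0.00375, 0, 0], [0, 0, 0]], [[0.00375, 0, 0], [0, 0, 0]], [[0.00375, 0, 0], [0, 0, 0]], [[0.00375, 0, 0], [0, 0, 0]], [[0.00375, 0, 0], [0, 0, 0]], [[0.00375, 0, 0], [0, 0, 0]], [[0.00375, 0, 0], [0, 0, 0]], [[0.00375, 0, 0], [0, 0, 0]], [[0.00375, 0, 0], [0, 0, 0]], [[0.00375, 0, 0], [0, 0, 0]], [[0.00375, 0, 0], [0, 0, 0]], [[0.00375, 0, 0], [0, 0, 0]]]}}

```text
time: 35.62
tool_pos: [457.5, 56.6, 146.0]
tcp_rot: [-3.141, -0.0, -3.09]
contact_force: [0.8, 0.5, 2.2]
grip_width: 13.5
finger_force: 30.0
```

```bash
python3 st.py; python3 - <<'E'
from h import *
m,im=snap("wrist","w12"); cv2.imwrite("pics/w12c.png",cv2.resize(im[150:250,260:390],None,fx=6,fy=6))
E
```

```text
tip case [-73.4706 100.1699] z 145.9584201877732 F [0.0955 0.1159 2.4344] w 14.011983007293338 yaw [-179.9936   -0.0346 -177.0125] tip px [317 201] [328 208]
170 None 185 None 195 None col 250 (np.int64(209), np.int64(224)) col 290 (np.int64(209), np.int64(224)) col 310 (np.int64(209), np.int64(224)) col 340 None col 380 None
```

View pics/w12c.png

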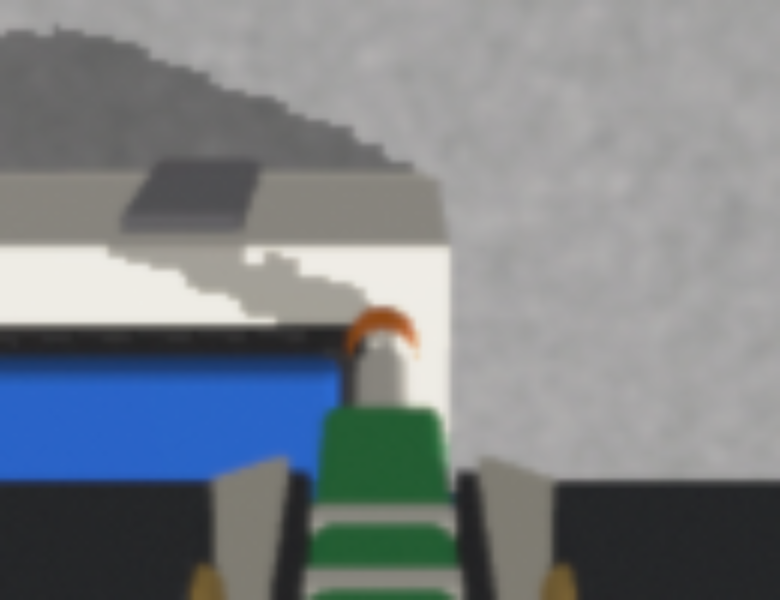

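The tip is near the front-left corner. Its foam top edge is at row 201, the blue lid's front edge at row 209.5 and the front of the dark seal strip at row 204.

```bash
python3 - <<'E'
from h import *
m=bot.camera_model("wrist"); a=np.radians(3)
C=lambda P: (P[:,:2]-[538.9,-39.4])@np.array([[np.cos(a),-np.sin(a)],[np.sin(a),np.cos(a)]])
print("blue",C(ray(m,[(290,208.8)],69)),"gasket",C(ray(m,[(290,204.2)],60)),"rim front",C(ray(m,[(290,190.7)],60)))
print("foam front edge",C(ray(m,[(323,200.8)],60)),C(ray(m,[(323,200.8)],62)))
E
```

```text
blue [[-74.3738  72.1807]] gasket [[-75.8158  71.2192]] rim front [[-87.9947  71.5849]]
foam front edge [[-78.9153 100.1699]] [[-79.4726 100.1729]]
```

Call:
{"fn": "servo_tool", "kwargs": {"deltas": [[[0.0035, 0, 0], [0, 0, 0]], [[0, -0.00375, 0], [0, 0, 0]], [[0, -0.00375, 0], [0, 0, 0]], [[0, -0.00375, 0], [0, 0, 0]], [[0, -0.00375, 0], [0, 0, 0]], [[0, -0.00375, 0], [0, 0, 0]], [[0, -0.00375, 0], [0, 0, 0]], [[0, -0.00375, 0], [0, 0, 0]], [[0, -0.00375, 0], [0, 0, 0]], [[0, -0.00375, 0], [0, 0, 0]], [[0, -0.00375, 0], [0, 0, 0]], [[0, -0.00375, 0], [0, 0, 0]], [[0, -0.00375, 0], [0, 0, 0]], [[0, -0.00375, 0], [0, 0, 0]], [[0, -0.00375, 0], [0, 0, 0]], [[0, -0.00375, 0], [0, 0, 0]], [[0, -0.00375, 0], [0, 0, 0]], [[0, -0.00375, 0], [0, 0, 0]], [[0, -0.00375, 0], [0, 0, 0]], [[0, -0.00375, 0], [0, 0, 0]]]}}

```text
time: 38.22
tool_pos: [458.0, -14.9, 146.0]
tcp_rot: [-3.142, -0.0, -3.089]
contact_force: [0.7, 1.8, 2.7]
grip_width: 13.9
finger_force: 30.0
```

```bash
python3 st.py
```

```text
tip case [-76.2204  28.2723] z 145.9930020997665 F [-0.069  -0.4429  1.8078] w 13.542130305089135 yaw [-179.9773   -0.0033 -177.0218] tip px [318 201] [329 209]
170 None 185 None 195 None col 250 (np.int64(212), np.int64(224)) col 290 (np.int64(212), np.int64(224)) col 310 (np.int64(212), np.int64(224)) col 340 (np.int64(212), np.int64(224)) col 380 (np.int64(212), np.int64(224))
```

Call:
{"fn": "servo_tool", "kwargs": {"deltas": [[[0.0008, -0.00375, 0], [0, 0, 0]], [[0, -0.00375, 0], [0, 0, 0]], [[0, -0.00375, 0], [0, 0, 0]], [[0, -0.00375, 0], [0, 0, 0]], [[0, -0.00375, 0], [0, 0, 0]], [[0, -0.00375, 0], [0, 0, 0]], [[0, -0.00375, 0], [0, 0, 0]], [[0, -0.00375, 0], [0, 0, 0]], [[0, -0.00375, 0], [0, 0, 0]], [[0, -0.00375, 0], [0, 0, 0]], [[0, -0.00375, 0], [0, 0, 0]], [[0, -0.00375, 0], [0, 0, 0]], [[0, -0.00375, 0], [0, 0, 0]], [[0, -0.00375, 0], [0, 0, 0]], [[0, -0.00375, 0], [0, 0, 0]], [[0, -0.00375, 0], [0, 0, 0]], [[0, -0.00375, 0], [0, 0, 0]], [[0, -0.00375, 0], [0, 0, 0]], [[0, -0.00375, 0], [0, 0, 0]], [[0, -0.00375, 0], [0, 0, 0]]]}}

```text
time: 40.78
tool_pos: [461.1, -89.9, 146.0]
tcp_rot: [-3.142, -0.0, -3.09]
contact_force: [-0.3, 1.1, 2.2]
grip_width: 13.8
finger_force: 30.0
```

```bash
python3 st.py
```

```text
tip case [-77.0308 -46.7417] z 146.00624903895564 F [-0.87    0.7337  2.0593] w 13.955054945270525 yaw [-179.9762    0.0007 -177.0217] tip px [318 201] [329 209]
170 None 185 None 195 None col 250 None col 290 (np.int64(213), np.int64(224)) col 310 (np.int64(213), np.int64(224)) col 340 (np.int64(213), np.int64(224)) col 380 (np.int64(213), np.int64(224))
```

Call:
{"fn": "servo_tool", "kwargs": {"deltas": [[[0, -0.00375, 0], [0, 0, 0]], [[0, -0.00375, 0], [0, 0, 0]], [[0, -0.00375, 0], [0, 0, 0]], [[0, -0.00375, 0], [0, 0, 0]], [[0, -0.00375, 0], [0, 0, 0]], [[0, -0.00375, 0], [0, 0, 0]], [[0, -0.00375, 0], [0, 0, 0]], [[0, -0.00375, 0], [0, 0, 0]], [[0, -0.00375, 0], [0, 0, 0]], [[0, -0.00375, 0], [0, 0, 0]], [[0, -0.00375, 0], [0, 0, 0]], [[0, -0.00375, 0], [0, 0, 0]], [[0, -0.00375, 0], [0, 0, 0]], [[0, -0.00375, 0], [0, 0, 0]], [[0, -0.001, 0], [0, 0, 0]]]}}

```text
time: 42.7
tool_pos: [463.9, -143.3, 146.0]
tcp_rot: [-3.141, 0.0, -3.09]
contact_force: [-0.2, 0.8, 2.0]
grip_width: 13.7
finger_force: 30.0
```

```bash
python3 st.py; python3 - <<'E'
from h import *
m,im=snap("wrist","w13"); cv2.imwrite("pics/w13c.png",cv2.resize(im[150:250,260:390],None,fx=6,fy=6))
E
```

```text
tip case [-77.0549 -99.8898] z 146.02339394467958 F [-0.1877 -0.0806  2.5947] w 14.04144725268763 yaw [-179.9877    0.0059 -177.0328] tip px [318 201] [329 209]
170 None 185 None 195 None col 250 None col 290 None col 310 None col 340 (np.int64(213), np.int64(224)) col 380 (np.int64(213), np.int64(224))
```

View pics/w13c.png

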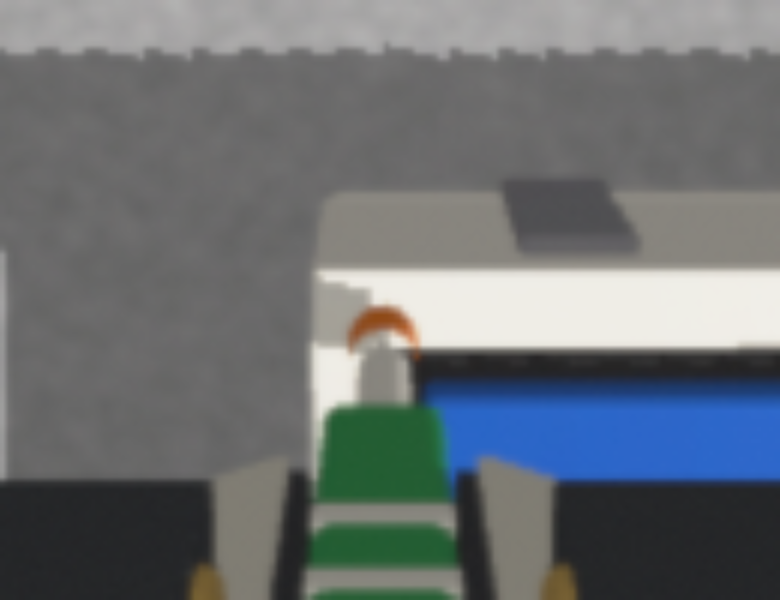

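The tip sits on the rim at the front-right corner (323,204), just outside the lid. I continue along the right side.

Call:
{"fn": "servo_tool", "kwargs": {"deltas": [[[-0.00375, 0, 0], [0, 0, 0]], [[-0.00375, 0, 0], [0, 0, 0]], [[-0.00375, 0, 0], [0, 0, 0]], [[-0.00375, 0, 0], [0, 0, 0]], [[-0.00375, 0, 0], [0, 0, 0]], [[-0.00375, 0, 0], [0, 0, 0]], [[-0.00375, 0, 0], [0, 0, 0]], [[-0.00375, 0, 0], [0, 0, 0]], [[-0.00375, 0, 0], [0, 0, 0]], [[-0.00375, 0, 0], [0, 0, 0]], [[-0.00375, 0, 0], [0, 0, 0]], [[-0.00375, 0, 0], [0, 0, 0]], [[-0.00375, 0, 0], [0, 0, 0]], [[-0.00375, 0, 0], [0, 0, 0]], [[-0.00375, 0, 0], [0, 0, 0]], [[-0.00375, 0, 0], [0, 0, 0]], [[-0.00375, 0, 0], [0, 0, 0]], [[-0.00375, 0, 0], [0, 0, 0]], [[-0.00375, 0, 0], [0, 0, 0]], [[-0.00375, 0, 0], [0, 0, 0]]]}}

```text
time: 45.3
tool_pos: [539.0, -139.2, 146.0]
tcp_rot: [-3.142, -0.0, -3.09]
contact_force: [-1.8, 0.8, 2.9]
grip_width: 13.8
finger_force: 30.0
```

```bash
python3 st.py
```

```text
tip case [ -1.4122 -99.6277] z 146.0196396903172 F [-0.0312  0.3813  3.0522] w 13.677220602113882 yaw [-179.9917    0.026  -177.0154] tip px [318 201] [329 209]
170 (np.int64(308), np.int64(449)) 185 (np.int64(308), np.int64(449)) 195 (np.int64(308), np.int64(449)) col 250 None col 290 None col 310 (np.int64(177), np.int64(224)) col 340 (np.int64(125), np.int64(224)) col 380 (np.int64(125), np.int64(224))
```

Call:
{"fn": "servo_tool", "kwargs": {"deltas": [[[-0.00375, 0, 0], [0, 0, 0]], [[-0.00375, 0, 0], [0, 0, 0]], [[-0.00375, 0, 0], [0, 0, 0]], [[-0.00375, 0, 0], [0, 0, 0]], [[-0.00375, 0, 0], [0, 0, 0]], [[-0.00375, 0, 0], [0, 0, 0]], [[-0.00375, 0, 0], [0, 0, 0]], [[-0.00375, 0, 0], [0, 0, 0]], [[-0.00375, 0, 0], [0, 0, 0]], [[-0.00375, 0, 0], [0, 0, 0]], [[-0.00375, 0, 0], [0, 0, 0]], [[-0.00375, 0, 0], [0, 0, 0]], [[-0.00375, 0, 0], [0, 0, 0]], [[-0.00375, 0, 0], [0, 0, 0]], [[-0.00375, 0, 0], [0, 0, 0]], [[-0.00375, 0, 0], [0, 0, 0]], [[-0.00375, 0, 0], [0, 0, 0]], [[-0.00375, 0, 0], [0, 0, 0]], [[-0.00375, 0, 0], [0, 0, 0]], [[-0.00375, 0, 0], [0, 0, 0]]]}}

```text
time: 47.85
tool_pos: [613.9, -135.3, 146.0]
tcp_rot: [-3.142, 0.0, -3.09]
contact_force: [-0.4, 0.2, 2.5]
grip_width: 14.0
finger_force: 30.0
```

Call:
{"fn": "servo_tool", "kwargs": {"deltas": [[[-0.003, 0, 0], [0, 0, 0]], [[-0.002, 0, 0], [0, 0, 0]], [[0, 0, 0], [0, 0, 0]], [[0, 0, 0], [0, 0, 0]]]}}

```text
time: 48.35
tool_pos: [618.9, -135.0, 146.1]
tcp_rot: [-3.141, 0.001, -3.09]
contact_force: [-0.7, -0.2, 2.3]
grip_width: 13.8
finger_force: 30.0
```

```bash
python3 st.py; python3 - <<'E'
from h import *
m,im=snap("top","top4")
hsv=cv2.cvtColor(im,cv2.COLOR_BGR2HSV); y=cv2.inRange(hsv,(20,120,60),(35,255,255)); y[:200]=0
n,l,st,c=cv2.connectedComponentsWithStats(y); i=1+np.argmax(st[1:,4]); print(st[i])
h=cv2.convexHull(np.argwhere(l==i)[:,::-1].astype(np.int32)); p=cv2.approxPolyDP(h,2,True)[:,0]; print(p.tolist()); print(ray(m,p,165))
E
```

```text
tip case [ 78.1449 -99.6692] z 146.14220149753493 F [0.5839 0.6538 1.715 ] w 13.932770925741536 yaw [-179.9896    0.0419 -177.0214] tip px [318 201] [329 206]
170 (np.int64(330), np.int64(449)) 185 (np.int64(330), np.int64(449)) 195 (np.int64(330), np.int64(449)) col 250 None col 290 None col 310 None col 340 (np.int64(11), np.int64(208)) col 380 (np.int64(10), np.int64(208)) [ 396  227   69   64 3142]
[[464, 240], [452, 290], [404, 278], [396, 271], [406, 230], [417, 227]]
[[ 504.0572 -449.6464  165.    ]
 [ 357.872  -414.9475  165.    ]
 [ 389.743  -274.6566  165.    ]
 [ 409.581  -251.0803  165.    ]
 [ 529.8903 -279.2168  165.    ]
 [ 539.3565 -311.4642  165.    ]]
```

The wipe is done. I lift the swab and carry it over the bin, whose centre is at about (448,-363).

Call:
{"fn": "servo_tool", "kwargs": {"deltas": [[[0, 0, -0.008], [0, 0, 0]], [[0, 0, -0.03], [0, 0, 0]], [[0, 0, -0.04], [0, 0, 0]], [[0, 0, -0.04], [0, 0, 0]], [[0, 0, -0.04], [0, 0, 0]], [[0.031, -0.0365, 0], [0, 0, 0]], [[0.031, -0.0365, 0], [0, 0, 0]], [[0.031, -0.0365, 0], [0, 0, 0]], [[0.031, -0.0365, 0], [0, 0, 0]], [[0.031, -0.0365, 0], [0, 0, 0]], [[0.03, -0.0365, 0], [0, 0, 0]], [[0, 0, 0], [0, 0, 0]], [[0, 0, 0], [0, 0, 0]], [[0, 0, 0], [0, 0, 0]]]}}

```text
time: 50.2
tool_pos: [445.9, -362.4, 304.1]
tcp_rot: [3.141, 0.0, -3.088]
contact_force: [-0.3, -0.6, -1.2]
grip_width: 14.0
finger_force: 30.0
```

```bash
python3 - <<'E'
from h import *
m,im=snap("wrist","w14"); delta([446,-363,125],183); print(bot.get_obs()["grip_width"])
hsv=cv2.cvtColor(im,cv2.COLOR_BGR2HSV); y=cv2.inRange(hsv,(20,100,50),(35,255,255)); y[225:]=0
n,l,st,c=cv2.connectedComponentsWithStats(y); i=1+np.argmax(st[1:,4]); print(st[i])
h=cv2.convexHull(np.argwhere(l==i)[:,::-1].astype(np.int32)); p=cv2.approxPolyDP(h,3,True)[:,0]; print(p.tolist()); print(ray(m,p,165))
E
```

```text
at [ 446.0134 -362.3516  304.0871] [ 179.9948    0.0067 -176.9221] shift m [ 0.0001 -0.0007  0.1791] turn [0.  0.  0.1]
14.084978389574665
[  246    99   175   126 15837]
[[420, 144], [390, 224], [246, 224], [258, 161], [276, 99], [379, 127]]
[[ 393.7673 -266.9284  165.    ]
 [ 480.8911 -287.4319  165.    ]
 [ 489.3328 -444.0475  165.    ]
 [ 419.829  -430.6383  165.    ]
 [ 358.4366 -412.8455  165.    ]
 [ 379.3728 -310.0776  165.    ]]
```

View pics/w14.png

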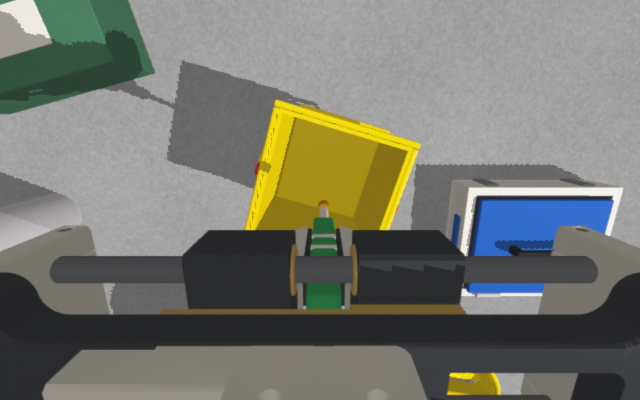

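The bin mouth has front corners at (276,99) and (420,145), with the swab tip at (323,205) inside it. I lower and release.

Call:
{"fn": "servo_tool", "kwargs": {"deltas": [[[-0.003, 0.003, 0.04], [0, 0, 0]], [[0, 0, 0.045], [0, 0, 0]], [[0, 0, 0.045], [0, 0, 0]], [[0, 0, 0.04], [0, 0, 0]], [[0, 0, 0.009], [0, 0, 0]], [[0, 0, 0], [0, 0, 0]], [[0, 0, 0], [0, 0, 0]]]}}

```text
time: 51.12
tool_pos: [449.1, -360.9, 127.0]
tcp_rot: [-3.139, 0.002, -3.089]
contact_force: [0.6, -0.3, -0.5]
grip_width: 13.8
finger_force: 30.0
```

Call:
{"fn": "servo_tool", "kwargs": {"deltas": [[[0, 0, 0], [0, 0, 0]], [[0, 0, 0], [0, 0, 0]], [[0, 0, 0], [0, 0, 0]], [[0, 0, 0], [0, 0, 0]], [[0, 0, 0], [0, 0, 0]], [[0, 0, 0], [0, 0, 0]], [[0, 0, -0.02], [0, 0, 0]], [[0, 0, -0.03], [0, 0, 0]], [[0, 0, -0.05], [0, 0, 0]], [[0, 0, -0.05], [0, 0, 0]], [[0, 0, -0.05], [0, 0, 0]], [[0, 0, 0], [0, 0, 0]], [[0, 0, 0], [0, 0, 0]]], "fingers": 0.55}}

```text
time: 52.75
tool_pos: [447.9, -359.9, 324.3]
tcp_rot: [3.141, -0.001, -3.09]
contact_force: [-0.4, 0.5, -1.0]
grip_width: 50.7
finger_force: 0.0
```

```bash
python3 - <<'E'
from h import *
a=snap("wrist","w15")[1]; b=snap("top","top5")[1]; c=snap("side","side5")[1]
t=cv2.resize(b[210:310,380:480],(300,300),interpolation=cv2.INTER_CUBIC); s=cv2.resize(c[100:260,290:450],(300,300),interpolation=cv2.INTER_CUBIC)
w=cv2.resize(a[60:240,180:480],(500,300)); cc=cv2.resize(b[160:270,270:380],(300,300))
cv2.imwrite("pics/comb2.png",np.vstack([np.hstack([w,t]),np.hstack([s,cc,np.zeros((300,200,3),np.uint8)])]))
E
```

```text
(no output)
```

View pics/comb2.png

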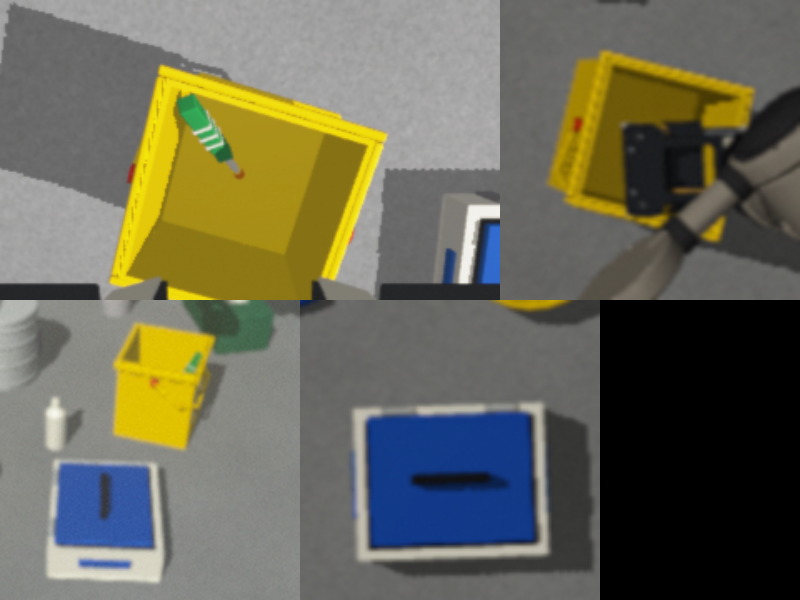

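The swab leans inside the bin's front corner, wholly within it, and the lid is shut flat. I hand in.

Call:
{"fn": "servo_tool", "kwargs": {"deltas": [[[0, 0, -0.03], [0, 0, 0]], [[0, 0, 0], [0, 0, 0]], [[0, 0, 0], [0, 0, 0]], [[0, 0, 0], [0, 0, 0]], [[0, 0, 0], [0, 0, 0]], [[0, 0, 0], [0, 0, 0]]]}}

```text
time: 53.65
tool_pos: [448.1, -360.1, 354.7]
tcp_rot: [3.141, -0.0, -3.09]
contact_force: [0.5, 0.5, 0.1]
grip_width: 50.3
finger_force: 0.0
```

```bash
python3 -c "
from plant import bot
print(bot.close_job())"
```

```text
the job is handed in; nothing more can be done
None
```

I packed both bottles that were present, shut the lid, wiped the whole joint in order at about 3 cm/s with roughly 2 N on the rim, dropped the swab in the yellow bin, and handed the job in at about 54 s; no verdict was returned.

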